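# Make up a tart kit and a spice kit for the baking class

### The job

Make up two kits from the stock on the counter. Tart kit: set the larger ring cutter flat in the middle of the round wooden board and stand the wooden tamper upright inside it. Spice kit: set the ramekin, the tall jar and the metal tin gently, upright and side by side, wholly on the pan of the spring scale, without dropping them or pushing the pan down to its stop; leave the smaller ring cutter and the short wide jar standing where they are.

Things in the scene. Friction and masses are not known exactly. Their poses are not given: they have to be found in the camera images.
- ring_large: Larger of two plain steel ring cutters (open tubes), its axis upright: outer diameter 64 mm, inner 58 mm, height 35 mm, about 90 g. Origin: centre of its underside, z up along its axis.
- tamper: Pale wooden pastry tamper, 70 mm tall, standing on its foot, about 70 g: foot disc 38 mm diameter up to 16 mm height, thin neck 18 mm diameter, head 28 mm diameter between 50 and 66 mm height (grip here). Origin: centre of its underside, z up.
- ramekin: Plain white ceramic ramekin, a straight-sided open cup: outer diameter 66 mm, height 48 mm, wall 4 mm, about 200 g. Origin: centre of its underside, z up.
- jar_tall: Tall slim amber glass spice jar with a steel cap and pale label: diameter 42 mm, height 68 mm, about 150 g. Origin: centre of its underside, z up.
- tin: Squat plain aluminium tin with lid: diameter 57 mm, height 50 mm, about 250 g. Origin: centre of its underside, z up.
- ring_small: Smaller steel ring cutter, not needed, to be left alone: outer diameter 40 mm, height 35 mm. Origin: centre of its underside.
- jar_short: Short wide amber glass jar with steel cap, not needed, to be left alone: diameter 60 mm, height 46 mm. Origin: centre of its underside.
- board: Fixed round wooden board, diameter 220 mm, 18 mm thick, with a flat handle that reaches 195 mm from the centre along its +x axis. Origin: centre of the underside of the round part; its top is 18 mm above the origin.
- scale: Fixed white spring kitchen scale, 160 x 160 mm housing 40 mm high, dial on its +x side, with a flat round steel pan of 190 mm diameter on top. Origin: on the counter, under the centre of the pan; the pan's top is 78 mm above it when empty.
- scale_pan (a joint): How far the scale's pan has sunk, in m: 0 empty, 0.030 at its stop. It sinks straight down against a spring of 450 N/m (about 2.2 mm per 100 g), so the pan's top is at 0.078 minus this value.
Mind the look-alikes: they are no part of the job. What is shaped like the ring_large but purple is not meant. Leave any purple look-alike of the tamper alone.

How it is judged (in metres and radians):
At the end, for the whole second after the job is handed in: Large ring flat on the board within 20 mm of its centre, tamper upright on the board inside it (14 mm). Ramekin, tall jar, tin upright on the pan (66, 78, 71 mm of its centre), sunk over 7 mm. All at rest; small ring and short jar upright within 30 mm of their start (horizontal distance between ring_large and board below 0.02 m and z of ring_large in the frame of board between 0.014 and 0.022 m and horizontal distance between tamper and ring_large below 0.014 m and z of tamper in the frame of board between 0.014 and 0.022 m and value of joint scale_pan above 0.007 m and horizontal distance between ramekin and scale below 0.066 m and z of ramekin in the frame of scale between 0.045 and 0.08 m and horizontal distance between jar_tall and scale below 0.078 m and z of jar_tall in the frame of scale between 0.045 and 0.08 m and horizontal distance between tin and scale below 0.071 m and z of tin in the frame of scale between 0.045 and 0.08 m and angle between each of ring_large, tamper, ramekin, jar_tall, tin, ring_small, jar_short's own z axis and vertical below 0.12 rad and linear speed of each of ring_large, tamper, ramekin, jar_tall, tin below 0.02 m/s and distance of each of ring_small, jar_short from where it was at the start of the episode below 0.03 m); the robot touches nothing.
It fails at once if the scale's pan is pushed down to its stop (beyond 27 mm) (value of joint scale_pan above 0.027 m).
It fails at once if the ramekin, tall jar or tin is dropped hard on the scale (contact over 30 N) (contact force between any of ramekin, jar_tall, tin and scale above 30 N).
It fails at once if the small ring or the short jar is displaced by more than 30 mm (distance of any of ring_small, jar_short from where it was at the start of the episode above 0.03 m).
It also fails if it takes over 141 s, if anything falls off the work surface, if the arm or the gripper's body presses on something with over 40 N, if the wrist force passes 120 N, or if a joint passes its speed limit or range.

### The arm

A 6-joint arm with a two-finger parallel gripper is mounted at the origin on the work surface. World frame = base frame: x ahead of the robot, y to its left, z up, the work surface at z = 0. Lengths are in mm, angles in rad, forces in N, time in s.
With the tool pointing down it reaches from about 350 to 1000 mm from the base axis. Payload 7.1 kg.
Tool frame: the origin (TCP) lies midway between the tips of the shut fingers; the grasp point (between the pads) lies robot.pinch_z behind it (robot.pinch_z is the distance from the TCP to the grasp point, in mm); z points along the fingers, y is the direction in which the jaws open and shut (so a half turn about z gives the same grasp; the last joint's range is limited). The gripper opens to 85 mm and grips with 20 to 120 N. Pads are 22 mm wide; open, the fingers measure 114 mm over their backs; the gripper's body (76 mm by 85 mm) begins 54 mm behind the grasp point. The pads swing forward as they close: fully open they stand 13 mm farther back than shut.
Start: joints at [1.147, 0.423, 1.63, -0, 1.089, -0.019], TCP at [246.114, 574.485, 231.319] pointing down, gripper open.
Joint ranges: [-3, 3], [-0.9, 2.11], [0.09, 2.58], [-1.31, 4.45], [0.11, 2.69], [-2.54, 2.54]. Speed limits (rad/s): [2.39, 2.39, 3.01, 3.14, 3.14, 3.14].

### API

Orientations are given as a unit quaternion [w, x, y, z].
In Python, from station import robot, imaging gives the robot as it stands.
- The arm moves only by the tool carry_out, never from a script. Its argument "motion" is a list of rows, each an object with "delta_pos": the shift along the world's x, y, z in m, a list of three; "twist": the turn, a rotation vector about the world's x, y, z in rad, a list of three; "fingers": the finger opening in m, from 0 to 0.0854. A call has 1 to 8 rows; each row is the pose to reach, as a shift and turn from the pose commanded when the call began; what a row does not reach only later rows make up. A row lasts 1/8 s, in which the tool goes at most 62.5 mm and 10.7 degrees, less where a joint would pass 70% of its speed; a pose out of reach is approached as far as the arm can. A call with a gripper value outside its range is refused whole. The fingers move at their own pace and stop on an object; "force" is the grip in N (left out, the last holds). Time passes only in rows, so rows that repeat a pose let the fingers close. It gives the time, the measured TCP pose, the force and the opening at its end, in the units of the state.
- robot.get_obs(): the state, without advancing time (a new reading comes with each control period).
- imaging.snapshot(name): name is "scene" or "side" or "wrist"; returns the picture (420x560x3 uint8, blue, green, red); there is no depth.
- imaging.get_calibration(name): a dict with "K" (3x3 intrinsics, pixels), "R" (3x3) and "t" (3): a world point X has camera coordinates R X + t. Camera axes: x right, y down, z forward; pixel columns grow to the right and rows downward; lengths in mm; the calibration is good to about 2 mm. A picture is of the moment at which its call begins: read the wrist's pose just before it. get_calibration takes no time and is no camera call; for the wrist camera it gives the pose at the moment of the call.
- robot.hand_in(): hands the job in, once; it reports no verdict.
The state is a dict: "t": time; "joint_positions": joint angles; "joint_vel": joint speeds; "tau": joint torques, N m; "tcp_pos": TCP position; "eef_rot": TCP orientation; "ft_force": force on the tool from outside, world axes, zero at the start; "wrist_torque": the same for the moment, N m; "grip_width": finger opening in mm.
Only numpy, scipy, OpenCV 4.12 (cv2) and the standard library are available. Lean on these libraries where they do the work, as an engineer would, in place of code of your own. Each camera call takes 0.05 s, during which the arm holds its last target.

## Working session

There is one attempt and no reset: what is moved stays moved. The work goes in short steps, Python scripts to look and compute and a tool call to move; the robot and the scene stay as the last step left them, time stands still between calls to the robot, and variables do not carry over. Pictures are saved under pics/ and viewed, and the job is handed in when it is done.

Besides the shell and the picture viewer there is one more tool, called by a JSON object that holds its "method" and its "body", one argument or row to a line. carry_out: Moves the arm, as the interface text tells. Its arguments: {"type":"object","properties":{"motion":{"type":"array","items":{"type":"object","properties":{"delta_pos":{"type":"array","items":{"type":"number"}},"twist":{"type":"array","items":{"type":"number"}},"fingers":{"type":"number"}}}},"force":{"type":"number"}},"required":["motion"]}

```bash
ls; mkdir -p pics; python3 - <<'E'
from station import robot, imaging
import cv2
print(robot.get_obs()); print(robot.pinch_z)
for n in ["scene","side","wrist"]:
    c=imaging.get_calibration(n); print(n,c)
    cv2.imwrite(f"pics/{n}0.png",imaging.snapshot(n))
E
```

```text
pics
{'t': 0.0, 'joint_positions': array([ 1.14699859e+00,  4.23868912e-01,  1.63069900e+00,  2.04558071e-05,
        1.08855946e+00, -1.90102327e-02]), 'joint_vel': array([-1.80149439e-04,  2.42091789e-05, -1.02748823e-03, -4.06231913e-05,
        8.89310809e-04, -1.21626030e-03]), 'tau': array([ 5.92712368e-04, -5.57384527e+01, -2.81740272e+01,  1.49328666e-04,
        7.40876858e-03, -1.14728221e-05]), 'tcp_pos': array([245.89409245, 574.00724314, 230.5246094 ]), 'eef_rot': array([-1.77348358e-04,  2.01019390e-01,  9.79586962e-01, -7.46638281e-04]), 'ft_force': array([-0.40372444, -0.48556962,  0.21237217]), 'wrist_torque': array([-0.0004304 ,  0.02380307,  0.02869683]), 'grip_width': 85.54117571886793}
18.700000000000003
scene {'K': array([[505.42158453,   0.        , 285.35451097],
       [  0.        , 505.42158453, 208.88721974],
       [  0.        ,   0.        ,   1.        ]]), 'R': array([[-2.47667933e-01,  9.68844975e-01,  9.38947735e-05],
       [ 6.73466301e-01,  1.72229314e-01, -7.18874263e-01],
       [-6.96493889e-01, -1.77978868e-01, -6.95140120e-01]]), 't': array([ 136.51761395, -276.19779252, 1677.30010996])}
side {'K': array([[491.85008106,   0.        , 277.98779861],
       [  0.        , 491.85008106, 207.1145552 ],
       [  0.        ,   0.        ,   1.        ]]), 'R': array([[-0.93227913, -0.36113045, -0.02098643],
       [-0.16862855,  0.48518529, -0.85799746],
       [ 0.32003132, -0.79635421, -0.51322502]]), 't': array([ 476.17563763,  132.89383018, 1434.51509478])}
wrist {'K': array([[324.90196528,   0.        , 283.44963767],
       [  0.        , 324.90196528, 211.70179257],
       [  0.        ,   0.        ,   1.        ]]), 'R': array([[ 0.39401632,  0.91910108, -0.00208558],
       [ 0.88572353, -0.37909952,  0.26791301],
       [ 0.24544849, -0.10740934, -0.96344085]]), 't': array([-624.67719506,  -35.03197283,  378.98452197])}
```

View pics/scene0.png

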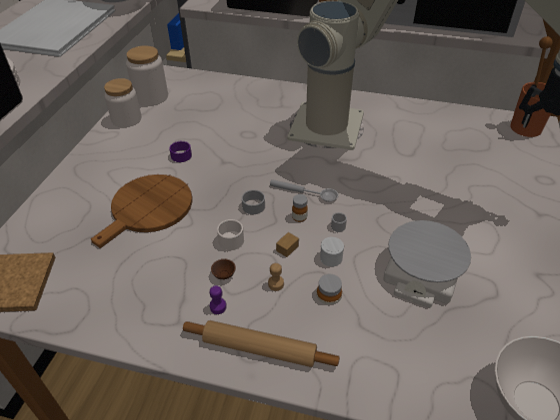

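View pics/side0.png

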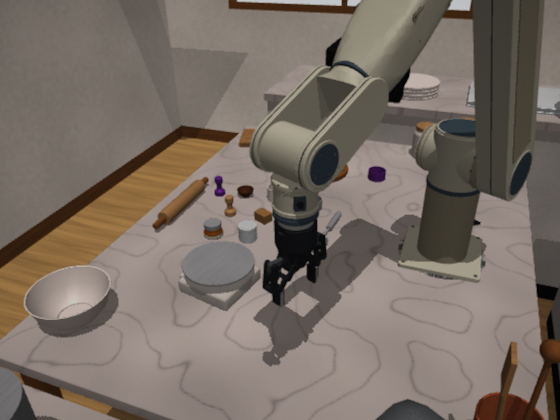

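View pics/wrist0.png

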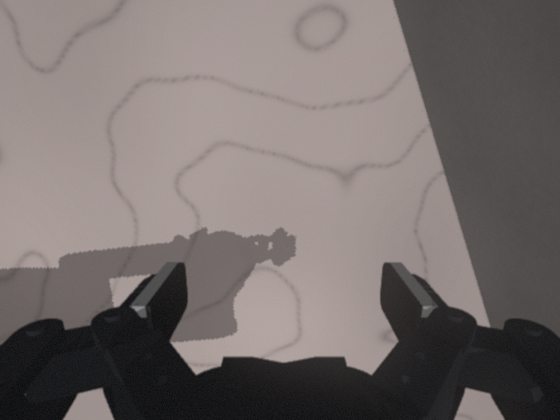

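Scene view: grey ring at (254,201), tall jar (300,207), small ring (339,221), ramekin (230,235), tin (332,250), short jar (329,289), pale tamper (276,276), board (152,202) and scale (428,250). The look-alikes are a purple ring (180,152) and a purple tamper (217,298). I'll enlarge this area to confirm.

```bash
python3 - <<'E'
import cv2
im=cv2.imread("pics/scene0.png")
cv2.imwrite("pics/crop0.png",cv2.resize(im[140:320,170:370],None,fx=4,fy=3.3333,interpolation=cv2.INTER_CUBIC)[:600])
E
```

```text
(no output)
```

View pics/crop0.png

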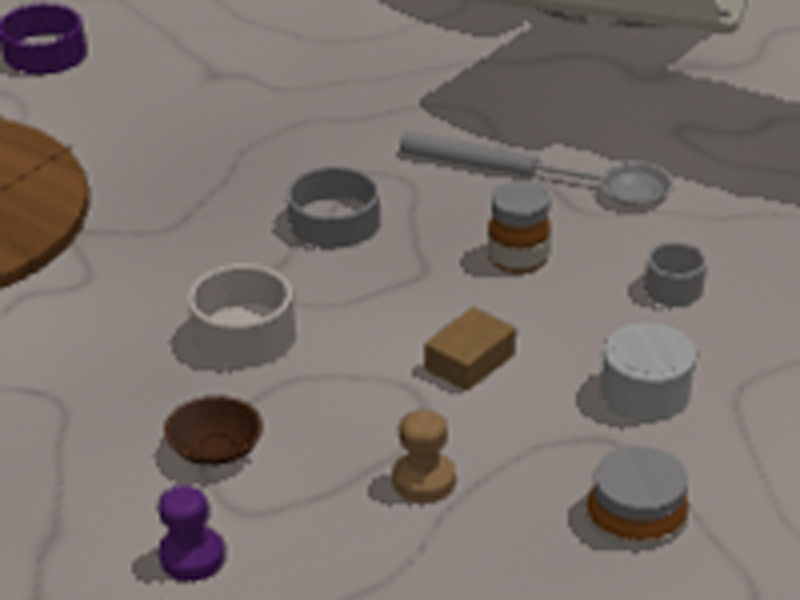

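The crop confirms it. The larger steel-grey ring is at (254,201), against the 40 mm ring at (339,221) and a purple ring. The wooden tamper is at (276,276) and the purple one is at (217,298). Next is a rough localisation from the scene camera.

```bash
cat > h.py <<'E'
import numpy as np, cv2
from station import robot, imaging
def ray(c,uv):
    d=np.linalg.inv(c["K"])@np.array([uv[0],uv[1],1.]); R=np.array(c["R"])
    return -R.T@c["t"], R.T@d
def onplane(c,uv,z):
    o,d=ray(c,uv); return o+d*(z-o[2])/d[2]
def proj(c,X):
    p=c["K"]@(c["R"]@np.asarray(X,float)+c["t"]); return p[:2]/p[2]
E
python3 - <<'E'
from h import *
c=imaging.get_calibration("scene")
cr=lambda x,y:(x/4+170-.4,y/3.3333+140-.4)
pts=dict(ring_large=(cr(334,191),35),jar_tall=(cr(521,200),68),ring_small=(cr(676,259),35),ramekin=(cr(241,293),48),tin=(cr(649,354),50),jar_short=(cr(640,480),46),tamper=(cr(423,428),66),spoonbowl=(cr(635,184),10),spoonend=(cr(405,143),10),block=(cr(472,335),25),bowl=(cr(213,430),30),ptamper=(cr(186,503),66),scale=((429,250),78),board=((152,202),18),boardhandle=((97,240),18))
for k,(uv,z) in pts.items(): 
    p=onplane(c,uv,z); print(k,np.round(p,0),round(np.hypot(p[0],p[1])))
im=cv2.imread("pics/scene0.png"); hsv=cv2.cvtColor(im,cv2.COLOR_BGR2HSV)
m=cv2.inRange(hsv,(5,110,60),(20,255,255)); m[:, :90]=0;m[:,210:]=0;m[:170]=0;m[250:]=0
m2=cv2.morphologyEx(m,cv2.MORPH_OPEN,np.ones((19,19)))
cs,_=cv2.findContours(m2,cv2.RETR_EXTERNAL,cv2.CHAIN_APPROX_NONE); k=max(cs,key=cv2.contourArea)
print(cv2.fitEllipse(k))
w=np.array([onplane(c,p[0],18)[:2] for p in k],np.float32); print(cv2.minEnclosingCircle(w))
E
```

```text
ring_large [ 430. -122.   35.] 447
jar_tall [444.  12.  68.] 444
ring_small [450. 118.  35.] 465
ramekin [ 567. -140.   48.] 584
tin [566. 120.  50.] 578
jar_short [677. 136.  46.] 690
tamper [679.   9.  66.] 679
spoonbowl [344.  72.  10.] 351
spoonend [333. -99.  10.] 348
block [552.   6.  25.] 552
bowl [ 684. -120.   30.] 694
ptamper [ 773. -101.   66.] 779
scale [548. 345.  78.] 647
board [ 501. -390.   18.] 635
boardhandle [ 666. -465.   18.] 812
((150.50082397460938, 201.5546112060547), (52.031009674072266, 79.62712097167969), 76.48213195800781)
((499.0352783203125, -399.93988037109375), 114.82916259765625)
```

```bash
python3 - <<'E'
from h import *
from scipy.spatial.transform import Rotation as Ro
o=robot.get_obs(); q=o["eef_rot"]; T=Ro.from_quat([q[1],q[2],q[3],q[0]]).as_matrix()
c=imaging.get_calibration("wrist"); C=-c["R"].T@c["t"]
print(C, T.T@(C-o["tcp_pos"])); print(T); print(T.T@c["R"].T)
E
```

```text
[184.15967168 601.60993253 373.31211242] [  67.63662649    0.75981694 -142.56881333]
[[-9.19177802e-01  3.93842555e-01 -4.58004925e-04]
 [ 3.93842822e-01  9.19177216e-01 -1.03834441e-03]
 [ 1.20434777e-05 -1.13480508e-03 -9.99999356e-01]]
[[-1.89735040e-04 -9.63438766e-01 -2.67928550e-01]
 [ 9.99999704e-01  1.70790630e-05 -7.69569406e-04]
 [ 7.46008968e-04 -2.67928617e-01  9.63438477e-01]]
```

{"method": "carry_out", "body": {
  "motion": [
    {"delta_pos": [0.035, -0.045, 0.03], "twist": [0, 0, 0.06], "fingers": 0.085},
    {"delta_pos": [0.07, -0.09, 0.06], "twist": [0, 0, 0.12], "fingers": 0.085},
    {"delta_pos": [0.105, -0.135, 0.1], "twist": [0, 0, 0.18], "fingers": 0.085},
    {"delta_pos": [0.14, -0.18, 0.1], "twist": [0, 0, 0.24], "fingers": 0.085},
    {"delta_pos": [0.18, -0.23, 0.1], "twist": [0, 0, 0.3], "fingers": 0.085},
    {"delta_pos": [0.22, -0.28, 0.1], "twist": [0, 0, 0.36], "fingers": 0.085},
    {"delta_pos": [0.254, -0.324, 0.1], "twist": [0, 0, 0.405], "fingers": 0.085},
    {"delta_pos": [0.254, -0.324, 0.1], "twist": [0, 0, 0.405], "fingers": 0.085}
  ]
}}

```text
t: 1.15
tcp_pos: [502.1, 247.1, 331.0]
eef_rot: [0.0, 0.002, 1.0, -0.0]
ft_force: [-0.1, -0.3, -0.6]
grip_width: 85.1
```

```bash
cat >> h.py <<'E'
import pickle
def snap(n,f):
    c=imaging.get_calibration(n); im=imaging.snapshot(n); cv2.imwrite(f"pics/{f}.png",im); pickle.dump(c,open(f"pics/{f}.pkl","wb"))
    o=robot.get_obs(); q=o["eef_rot"]; print(f,"t",round(o["t"],2),"tcp",np.round(o["tcp_pos"],1),"yaw jaw deg",round(np.degrees(np.arctan2(*jaw(q)[::-1])),1),"w",round(o["grip_width"],1),"f",np.round(o["ft_force"],1))
    return im,c
def load(f): return cv2.imread(f"pics/{f}.png"),pickle.load(open(f"pics/{f}.pkl","rb"))
def jaw(q):
    from scipy.spatial.transform import Rotation as Ro
    return Ro.from_quat([q[1],q[2],q[3],q[0]]).as_matrix()[:2,1]
E
python3 -c "
from h import *
snap('wrist','w1')"
```

```text
w1 t 1.2 tcp [500.9 248.8 331. ] yaw jaw deg 89.8 w 85.2 f [-1.4 -1.   0.1]
```

View pics/w1.png

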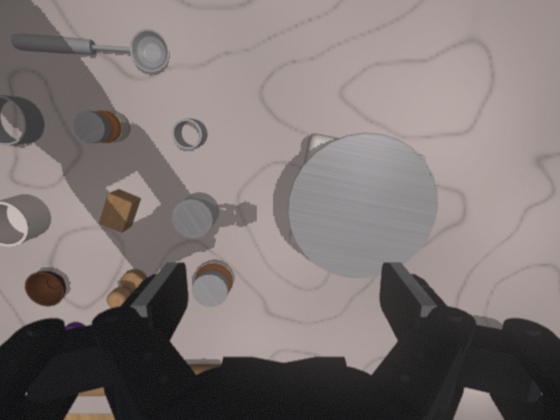

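The wrist view shows the pan centred near (363,205), the small ring (189,134), tin lid (195,213), short jar (212,283) and tall jar (95,126). Next I move over the stock.

{"method": "carry_out", "body": {
  "motion": [
    {"delta_pos": [0.01, -0.05, 0], "twist": [0, 0, 0]},
    {"delta_pos": [0.02, -0.1, 0], "twist": [0, 0, 0]},
    {"delta_pos": [0.03, -0.15, 0], "twist": [0, 0, 0]},
    {"delta_pos": [0.04, -0.2, 0], "twist": [0, 0, 0]},
    {"delta_pos": [0.05, -0.25, 0], "twist": [0, 0, 0]},
    {"delta_pos": [0.05, -0.28, 0], "twist": [0, 0, 0]},
    {"delta_pos": [0.05, -0.28, 0], "twist": [0, 0, 0]}
  ]
}}

```text
invalid input at $.motion[0]: expected keys delta_pos, twist, fingers
```

```bash
python3 -c "
from h import *
snap('wrist','w2')"
```

```text
w2 t 1.25 tcp [500.1 249.9 331. ] yaw jaw deg 89.9 w 85.1 f [-0.5 -0.  -0.8]
```

View pics/w2.png

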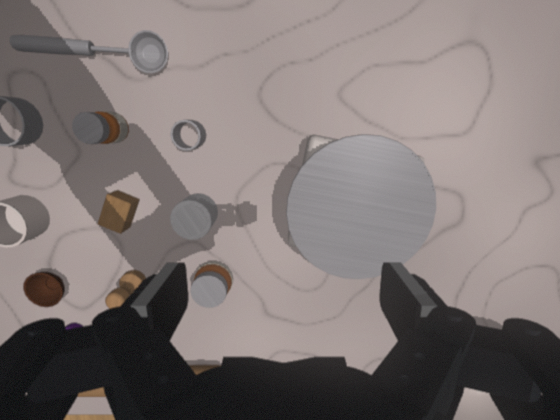

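The call was refused because `fingers` is required in each row, so this is the same view as before. I'll resend it.

{"method": "carry_out", "body": {
  "motion": [
    {"delta_pos": [0.01, -0.05, 0], "twist": [0, 0, 0], "fingers": 0.085},
    {"delta_pos": [0.02, -0.1, 0], "twist": [0, 0, 0], "fingers": 0.085},
    {"delta_pos": [0.03, -0.15, 0], "twist": [0, 0, 0], "fingers": 0.085},
    {"delta_pos": [0.04, -0.2, 0], "twist": [0, 0, 0], "fingers": 0.085},
    {"delta_pos": [0.05, -0.25, 0], "twist": [0, 0, 0], "fingers": 0.085},
    {"delta_pos": [0.05, -0.28, 0], "twist": [0, 0, 0], "fingers": 0.085},
    {"delta_pos": [0.05, -0.28, 0], "twist": [0, 0, 0], "fingers": 0.085}
  ]
}}

```text
t: 2.12
tcp_pos: [549.9, -29.5, 331.2]
eef_rot: [-0.0, 0.0, 1.0, 0.0]
ft_force: [1.0, -0.1, 0.5]
grip_width: 85.0
```

```bash
python3 -c "
from h import *
snap('wrist','w3')"
```

```text
w3 t 2.17 tcp [549.9 -28.5 331.2] yaw jaw deg 90.0 w 85.2 f [ 0.2  1.3 -0.8]
```

View pics/w3.png

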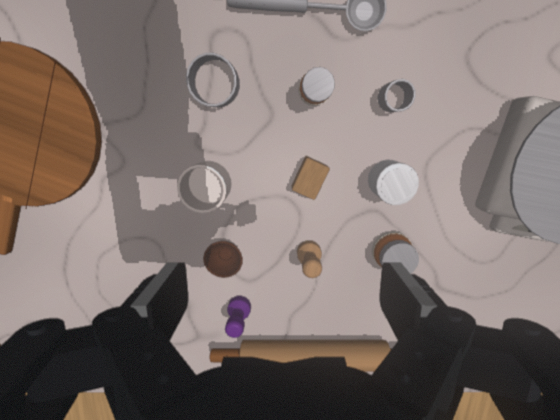

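```bash
cat > meas.py <<'E'
from h import *
def circ(f,uv,z,dia,tol=0.12,pad=None):
    im,c=load(f)
    p=onplane(c,uv,z); ru=np.mean([np.linalg.norm(proj(c,p+d)-proj(c,p)) for d in ([dia/2,0,0],[0,dia/2,0])])
    s=4; h=int(ru*1.6)+6; x0,y0=int(uv[0])-h,int(uv[1])-h; x0=max(x0,0);y0=max(y0,0)
    roi=cv2.resize(cv2.cvtColor(im[y0:y0+2*h,x0:x0+2*h],cv2.COLOR_BGR2GRAY),None,fx=s,fy=s,interpolation=cv2.INTER_CUBIC)
    roi=cv2.GaussianBlur(roi,(5,5),0)
    r=cv2.HoughCircles(roi,cv2.HOUGH_GRADIENT_ALT,1.5,8,param1=150,param2=0.5,minRadius=int(s*ru*(1-tol)),maxRadius=int(s*ru*(1+tol)))
    out=[]
    if r is not None:
        for x,y,rr in r.reshape(-1,r.shape[-1])[:,:3][:4]:
            u=((x+.5)/s-.5+x0,(y+.5)/s-.5+y0); w=onplane(c,u,z); out.append((np.round(u,1),np.round(w[:2],1),round(rr/s/ru*dia,1)))
    return ru,out
if __name__=="__main__":
    for n,uv,z,d in [("ring_large",(213,81),35,64),("jar_tall",(318,85),68,40),("ring_small",(397,96),35,40),("ramekin",(205,187),48,66),("tin",(394,184),50,57),("jar_short",(399,255),46,55),("tamper",(312,266),66,26)]:
        ru,o=circ("w3",uv,z,d); print(n,round(ru,1),np.round(onplane(load("w3")[1],uv,z)[:2],0)); [print("   ",*x) for x in o]
    ru,o=circ("w2",(362,206),78,190,0.06); print("pan",ru); [print("  ",*x) for x in o]
E
python3 meas.py
```

```text
ring_large 26.0 [ 433. -118.]
    [211.8  80.1] [ 432.2 -119.4] 61.4
jar_tall 17.6 [441.  11.]
    [318.5  82.9] [439.1  11.9] 39.0
ring_small 16.1 [451. 116.]
    [392.6  98. ] [453.7 110.4] 39.2
    [398.2  95. ] [450.1 117.2] 37.4
ramekin 24.4 [ 566. -134.]
    [201.5 188.8] [ 568.8 -138.5] 65.5
tin 21.3 [562. 117.]
    [396.  183.8] [561.9 119.6] 56.2
jar_short 18.6 [665. 135.]
tamper 9.1 [673.  10.]
pan 72.33850801522652
```

```bash
python3 - <<'E'
import cv2
im=cv2.imread("pics/w3.png")
cv2.imwrite("pics/w3c.png",cv2.resize(im[45:300,170:440],None,fx=2.9,fy=2.35,interpolation=cv2.INTER_CUBIC))
E
```

```text
(no output)
```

View pics/w3c.png

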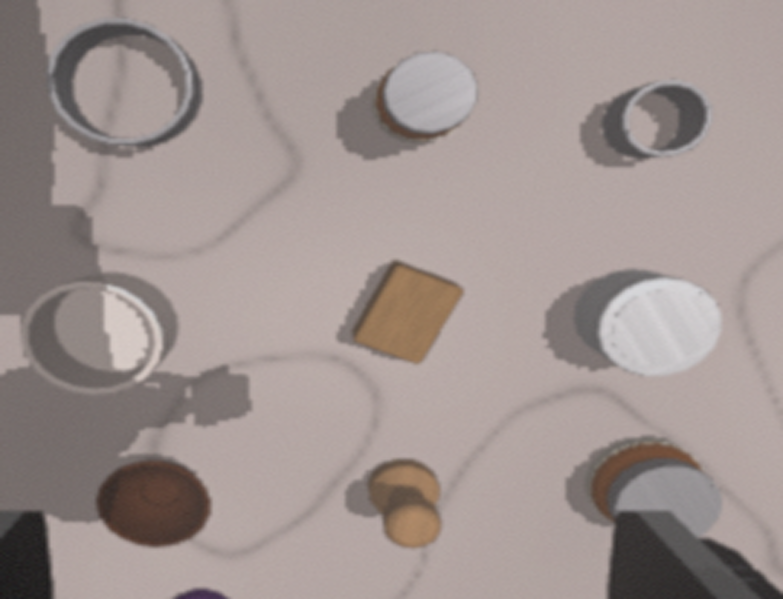

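{"method": "carry_out", "body": {
  "motion": [
    {"delta_pos": [-0.03, -0.025, -0.04], "twist": [0, 0, 0], "fingers": 0.085},
    {"delta_pos": [-0.06, -0.05, -0.08], "twist": [0, 0, 0], "fingers": 0.085},
    {"delta_pos": [-0.09, -0.075, -0.12], "twist": [0, 0, 0], "fingers": 0.085},
    {"delta_pos": [-0.118, -0.09, -0.16], "twist": [0, 0, 0], "fingers": 0.085},
    {"delta_pos": [-0.118, -0.09, -0.2], "twist": [0, 0, 0], "fingers": 0.085},
    {"delta_pos": [-0.118, -0.09, -0.24], "twist": [0, 0, 0], "fingers": 0.085},
    {"delta_pos": [-0.118, -0.09, -0.25], "twist": [0, 0, 0], "fingers": 0.085},
    {"delta_pos": [-0.118, -0.09, -0.25], "twist": [0, 0, 0], "fingers": 0.085}
  ],
  "force": 35
}}

```text
t: 3.18
tcp_pos: [432.4, -118.5, 81.4]
eef_rot: [-0.0, -0.001, 1.0, 0.0]
ft_force: [-0.2, -0.7, -0.2]
grip_width: 85.2
```

```bash
python3 -c "
from h import *
snap('wrist','w4')
c=load('w1')[1]; print('pan',onplane(c,(363,205),78))
c=load('w3')[1]; print('tamper',onplane(c,(312,267.5),68))
"
```

```text
w4 t 3.23 tcp [ 432.9 -118.9   82.1] yaw jaw deg 90.1 w 84.7 f [-0.4 -0.7  0.1]
pan [536.46590506 347.0173423   78.        ]
tamper [673.96239572   9.61891519  68.        ]
```

View pics/w4.png

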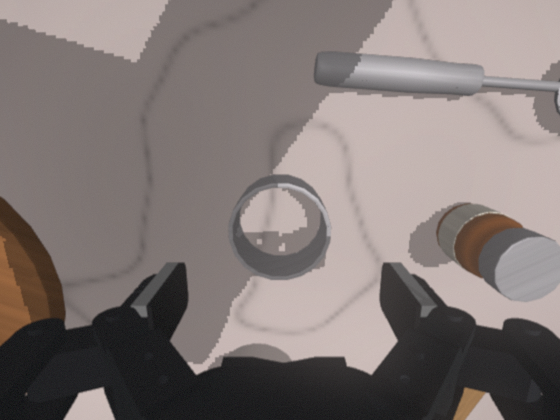

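```bash
python3 -c "
from h import *
c=load('w4')[1]; X=np.array([432.2,-119.4,35.])
for a in (0,90,180,270): print(a,proj(c,X+32*np.array([np.cos(np.radians(a)),np.sin(np.radians(a)),0])))
"
```

```text
0 [281.1621347 281.7638415]
90 [333.10710601 234.7640104 ]
180 [281.12971022 183.39516699]
270 [229.18593956 234.59397718]
```

{"method": "carry_out", "body": {
  "motion": [
    {"delta_pos": [0, 0, -0.03], "twist": [0, 0, 0], "fingers": 0.085},
    {"delta_pos": [0, 0, -0.055], "twist": [0, 0, 0], "fingers": 0.085},
    {"delta_pos": [0, 0, -0.07], "twist": [0, 0, 0], "fingers": 0.085},
    {"delta_pos": [0, 0, -0.078], "twist": [0, 0, 0], "fingers": 0.085},
    {"delta_pos": [0, 0, -0.078], "twist": [0, 0, 0], "fingers": 0.085}
  ]
}}

```text
t: 3.85
tcp_pos: [432.4, -119.6, 3.5]
eef_rot: [0.0, -0.0, 1.0, -0.0]
ft_force: [0.2, 0.2, 0.2]
grip_width: 84.9
```

The predicted rim matches the picture. Closing on the ring.

{"method": "carry_out", "body": {
  "motion": [
    {"delta_pos": [0, 0, 0], "twist": [0, 0, 0], "fingers": 0.058},
    {"delta_pos": [0, 0, 0], "twist": [0, 0, 0], "fingers": 0.058},
    {"delta_pos": [0, 0, 0], "twist": [0, 0, 0], "fingers": 0.058},
    {"delta_pos": [0, 0, 0], "twist": [0, 0, 0], "fingers": 0.058}
  ],
  "force": 35
}}

```text
t: 4.35
tcp_pos: [432.7, -119.7, 4.3]
eef_rot: [0.001, -0.0, 1.0, -0.0]
ft_force: [-1.0, 1.6, 7.6]
grip_width: 63.1
```

```bash
python3 -c "
from h import *
snap('wrist','w5')"
```

```text
w5 t 4.4 tcp [ 432.6 -119.7    4.3] yaw jaw deg 90.0 w 63.4 f [-2.2  1.2  7.3]
```

View pics/w5.png

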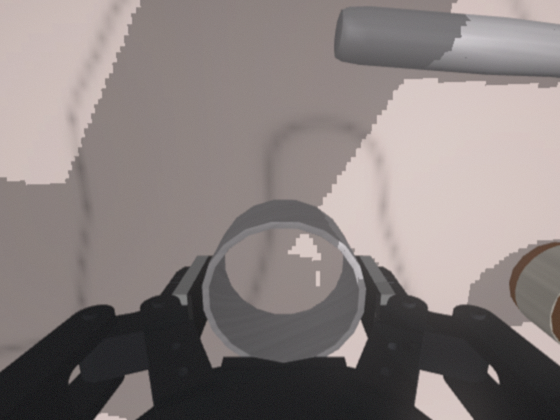

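{"method": "carry_out", "body": {
  "motion": [
    {"delta_pos": [0, 0, 0.04], "twist": [0, 0, 0], "fingers": 0.058},
    {"delta_pos": [0, 0, 0.1], "twist": [0, 0, 0], "fingers": 0.058},
    {"delta_pos": [0.015, -0.05, 0.14], "twist": [0, 0, 0], "fingers": 0.058},
    {"delta_pos": [0.025, -0.1, 0.18], "twist": [0, 0, 0], "fingers": 0.058},
    {"delta_pos": [0.04, -0.155, 0.2], "twist": [0, 0, 0], "fingers": 0.058},
    {"delta_pos": [0.05, -0.21, 0.22], "twist": [0, 0, 0], "fingers": 0.058},
    {"delta_pos": [0.068, -0.265, 0.246], "twist": [0, 0, 0], "fingers": 0.058},
    {"delta_pos": [0.068, -0.278, 0.246], "twist": [0, 0, 0], "fingers": 0.058}
  ]
}}

```text
t: 5.4
tcp_pos: [501.5, -401.4, 252.1]
eef_rot: [0.002, 0.001, 1.0, -0.002]
ft_force: [0.6, 0.8, -1.0]
grip_width: 63.2
```

```bash
python3 -c "
from h import *
snap('wrist','w6')"
```

```text
w6 t 5.45 tcp [ 500.3 -400.8  250.4] yaw jaw deg 89.9 w 63.1 f [-0.9 -1.  -1. ]
```

View pics/w6.png

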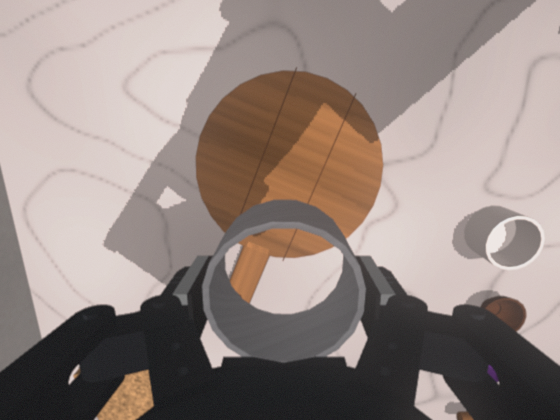

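The ring is held. The board spans columns 196–383, with its top at row 71 and its centre near (289,164).

```bash
python3 - <<'E'
from h import *
from scipy.optimize import least_squares
def fit(P,r):
    s=least_squares(lambda p:np.hypot(P[:,0]-p[0],P[:,1]-p[1])-p[2],[*P.mean(0),r],loss="soft_l1",f_scale=2); return s.x,np.sqrt(np.mean(s.fun**2))
im,c=load("w6"); hsv=cv2.cvtColor(im,cv2.COLOR_BGR2HSV)
m=cv2.inRange(hsv,(3,90,20),(25,255,255)); m[235:]=0; m[:,:150]=0;m[:,420:]=0
m=cv2.morphologyEx(m,cv2.MORPH_CLOSE,np.ones((7,7)))
cs,_=cv2.findContours(m,cv2.RETR_EXTERNAL,cv2.CHAIN_APPROX_NONE); k=max(cs,key=cv2.contourArea)[:,0]
k=k[k[:,1]<200]
P=np.array([onplane(c,p,18)[:2] for p in k]); print("board",fit(P,110), proj(c,[*fit(P,110)[0][:2],18]))
# pan from w1: dark-edge contour
im,c=load("w1"); g=cv2.cvtColor(im,cv2.COLOR_BGR2GRAY); hsv=cv2.cvtColor(im,cv2.COLOR_BGR2HSV)
e=cv2.Canny(cv2.GaussianBlur(g,(3,3),0),40,100)
ys,xs=np.nonzero(e); d=np.hypot(xs-363,ys-205); s=(d>66)&(d<80)&(ys<260)
P=np.array([onplane(c,p,78)[:2] for p in zip(xs[s],ys[s])]); print("pan",s.sum(),fit(P,95))
E
```

```text
board (array([ 489.23589444, -395.78940827,  106.3822935 ]), np.float64(18.486862228329425)) [288.7607917  169.70654571]
pan 442 (array([541.95716786, 346.91757844,  94.18482898]), np.float64(2.490688290235364))
```

```bash
python3 - <<'E'
from h import *
from scipy.optimize import least_squares
def fit(P,r):
    s=least_squares(lambda p:np.hypot(P[:,0]-p[0],P[:,1]-p[1])-p[2],[*P.mean(0),r],loss="soft_l1",f_scale=1); return s.x,np.median(np.abs(s.fun))
im,c=load("w6"); hsv=cv2.cvtColor(im,cv2.COLOR_BGR2HSV)
m=cv2.inRange(hsv,(3,90,10),(25,255,255))
m=cv2.morphologyEx(m,cv2.MORPH_CLOSE,np.ones((7,7)))
pts=[]
for r in range(74,205,2):
    x=np.nonzero(m[r,150:420])[0]+150
    if len(x): pts+= [(x.min(),r),(x.max(),r)]
P=np.array([onplane(c,p,18)[:2] for p in pts]); f=fit(P,110); print(pts[::8],"board",f, proj(c,[*f[0][:2],18]))
v=im.copy(); 
for p in pts: cv2.circle(v,p,1,(0,255,0),-1)
for a in np.linspace(0,6.28,120): cv2.circle(v,tuple(int(q+.5) for q in proj(c,[f[0][0]+f[0][2]*np.cos(a),f[0][1]+f[0][2]*np.sin(a),18])),0,(0,0,255),-1)
cv2.imwrite("pics/w6f.png",v)
E
```

```text
[(np.int64(266), 74), (np.int64(245), 82), (np.int64(233), 90), (np.int64(223), 98), (np.int64(217), 106), (np.int64(211), 114), (np.int64(207), 122), (np.int64(203), 130), (np.int64(200), 138), (np.int64(198), 146), (np.int64(197), 154), (np.int64(196), 162), (np.int64(197), 170), (np.int64(197), 178), (np.int64(199), 186), (np.int64(201), 194), (np.int64(204), 202)] board (array([ 490.49055759, -395.84587895,  107.23954391]), np.float64(0.3074143925832544)) [288.70984927 170.78331647]
```

View pics/w6f.png

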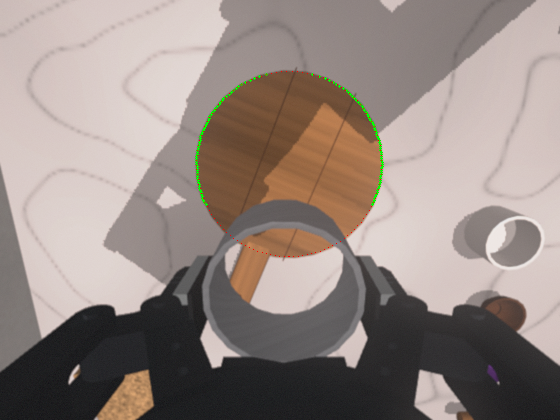

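{"method": "carry_out", "body": {
  "motion": [
    {"delta_pos": [-0.006, 0.0015, -0.05], "twist": [0, 0, 0], "fingers": 0.058},
    {"delta_pos": [-0.006, 0.0015, -0.1], "twist": [0, 0, 0], "fingers": 0.058},
    {"delta_pos": [-0.006, 0.0015, -0.15], "twist": [0, 0, 0], "fingers": 0.058},
    {"delta_pos": [-0.006, 0.0015, -0.19], "twist": [0, 0, 0], "fingers": 0.058},
    {"delta_pos": [-0.006, 0.0015, -0.21], "twist": [0, 0, 0], "fingers": 0.058},
    {"delta_pos": [-0.006, 0.0015, -0.22], "twist": [0, 0, 0], "fingers": 0.058},
    {"delta_pos": [-0.006, 0.0015, -0.226], "twist": [0, 0, 0], "fingers": 0.058},
    {"delta_pos": [-0.006, 0.0015, -0.226], "twist": [0, 0, 0], "fingers": 0.058}
  ]
}}

```text
t: 6.45
tcp_pos: [494.5, -396.3, 24.1]
eef_rot: [0.0, -0.0, 1.0, -0.0]
ft_force: [-0.2, -0.7, -0.9]
grip_width: 63.0
```

{"method": "carry_out", "body": {
  "motion": [
    {"delta_pos": [0, 0, -0.0015], "twist": [0, 0, 0], "fingers": 0.058},
    {"delta_pos": [0, 0, -0.0015], "twist": [0, 0, 0], "fingers": 0.075},
    {"delta_pos": [0, 0, -0.0015], "twist": [0, 0, 0], "fingers": 0.085},
    {"delta_pos": [0, 0, -0.0015], "twist": [0, 0, 0], "fingers": 0.085},
    {"delta_pos": [0, 0, 0.02], "twist": [0, 0, 0], "fingers": 0.085},
    {"delta_pos": [0, 0, 0.06], "twist": [0, 0, 0], "fingers": 0.085},
    {"delta_pos": [0, 0, 0.12], "twist": [0, 0, 0], "fingers": 0.085},
    {"delta_pos": [0, 0, 0.18], "twist": [0, 0, 0], "fingers": 0.085}
  ]
}}

```text
t: 7.45
tcp_pos: [494.0, -395.9, 206.5]
eef_rot: [0.0, -0.0, 1.0, -0.0]
ft_force: [0.1, -0.6, 0.5]
grip_width: 84.7
```

```bash
python3 -c "
from h import *
snap('wrist','w7')"
```

```text
w7 t 7.5 tcp [ 497.4 -398.8  215.5] yaw jaw deg 90.0 w 85.0 f [ 2.  -2.1  4.6]
```

View pics/w7.png

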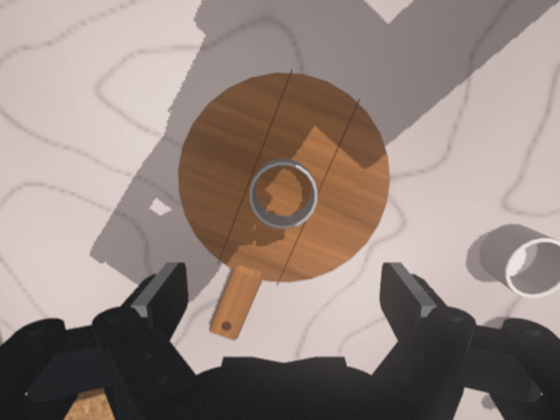

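```bash
python3 - <<'E'
from h import *
c=load("w7")[1]
for p in [(179,178),(390,178),(285,72),(285,282)]: print(onplane(c,p,18))
for p in [(249,193),(317,193),(284,159),(284,228),(283,193)]: print("r",onplane(c,p,53))
E
python3 -c "
import cv2
im=cv2.imread('pics/w7.png'); cv2.imwrite('pics/w7c.png',cv2.resize(im[60:300,165:405],None,fx=2.5,fy=2.5,interpolation=cv2.INTER_CUBIC))"
```

```text
[ 482.82159165 -503.04221029   18.        ]
[ 482.77327453 -286.13736399   18.        ]
[ 381.77998735 -394.15854355   18.        ]
[ 600.89019196 -393.87804311   18.        ]
r [ 490.95147463 -427.65224506   53.        ]
r [ 490.93342427 -364.34799284   53.        ]
r [ 459.50597896 -395.07903133   53.        ]
r [ 525.24378324 -395.04915022   53.        ]
r [ 490.94244819 -395.99568304   53.        ]
```

View pics/w7c.png

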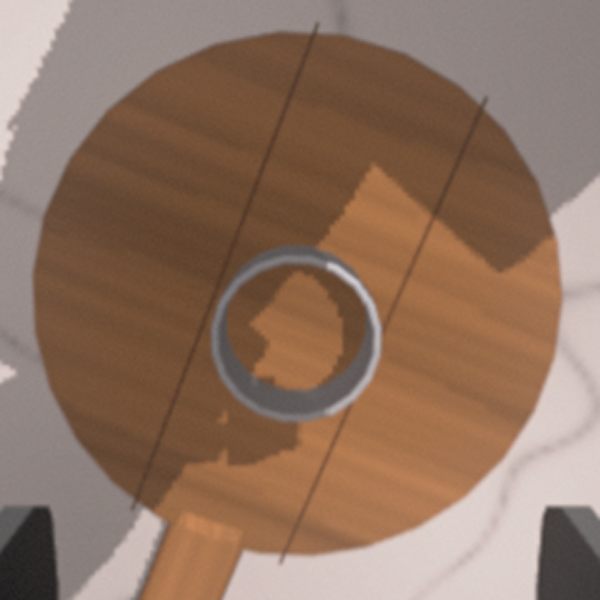

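The ring is about 2 mm from the board centre: ring (492,-396), board (491,-394.5). Next is the tamper.

{"method": "carry_out", "body": {
  "motion": [
    {"delta_pos": [0.02, 0.05, 0.01], "twist": [0, 0, 0], "fingers": 0.07},
    {"delta_pos": [0.04, 0.1, 0.02], "twist": [0, 0, 0], "fingers": 0.06},
    {"delta_pos": [0.06, 0.155, 0.03], "twist": [0, 0, 0], "fingers": 0.06},
    {"delta_pos": [0.08, 0.21, 0.03], "twist": [0, 0, 0], "fingers": 0.06},
    {"delta_pos": [0.1, 0.265, 0.03], "twist": [0, 0, 0], "fingers": 0.06},
    {"delta_pos": [0.12, 0.32, 0.03], "twist": [0, 0, 0], "fingers": 0.06},
    {"delta_pos": [0.14, 0.37, 0.02], "twist": [0, 0, 0], "fingers": 0.06},
    {"delta_pos": [0.156, 0.406, 0], "twist": [0, 0, 0], "fingers": 0.06}
  ]
}}

```text
t: 8.5
tcp_pos: [651.6, 12.4, 205.4]
eef_rot: [0.002, -0.001, 1.0, 0.0]
ft_force: [0.1, -0.5, -0.2]
grip_width: 60.0
```

{"method": "carry_out", "body": {
  "motion": [
    {"delta_pos": [0, 0, 0], "twist": [0, 0, 0], "fingers": 0.06},
    {"delta_pos": [0, 0, 0], "twist": [0, 0, 0], "fingers": 0.06}
  ]
}}

```text
t: 8.75
tcp_pos: [650.0, 9.6, 204.2]
eef_rot: [0.0, -0.0, 1.0, -0.0]
ft_force: [-0.1, -1.1, -0.9]
grip_width: 59.8
```

```bash
python3 -c "
from h import *
snap('wrist','w8')"
```

```text
w8 t 8.8 tcp [650.1   9.1 204.4] yaw jaw deg 90.0 w 59.9 f [-0.  -0.   0.2]
```

View pics/w8.png

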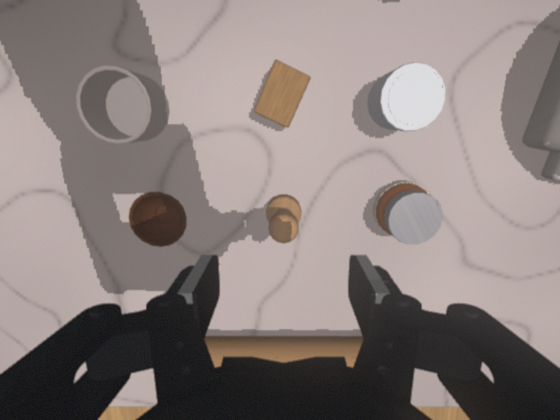

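```bash
python3 - <<'E'
from h import *
im,c=load("w8")
print(onplane(c,(284,229),66),onplane(c,(284,211),3))
cv2.imwrite("pics/w8c.png",cv2.resize(im[180:260,240:330],None,fx=7,fy=7,interpolation=cv2.INTER_CUBIC))
E
```

```text
[677.11791294  10.50882581  66.        ] [677.50773951  10.54026272   3.        ]
```

View pics/w8c.png

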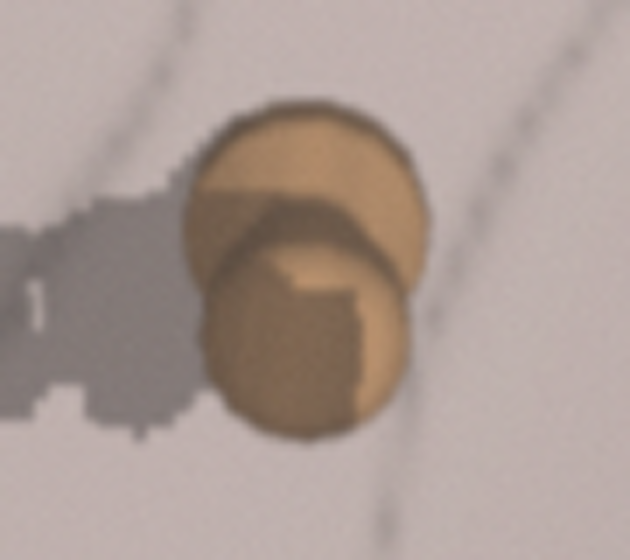

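{"method": "carry_out", "body": {
  "motion": [
    {"delta_pos": [0.01, 0, -0.04], "twist": [0, 0, 0], "fingers": 0.06},
    {"delta_pos": [0.02, 0, -0.08], "twist": [0, 0, 0], "fingers": 0.06},
    {"delta_pos": [0.027, 0, -0.11], "twist": [0, 0, 0], "fingers": 0.06},
    {"delta_pos": [0.027, 0, -0.14], "twist": [0, 0, 0], "fingers": 0.06},
    {"delta_pos": [0.027, 0, -0.16], "twist": [0, 0, 0], "fingers": 0.06},
    {"delta_pos": [0.027, 0, -0.165], "twist": [0, 0, 0], "fingers": 0.06},
    {"delta_pos": [0.027, 0, -0.165], "twist": [0, 0, 0], "fingers": 0.06}
  ]
}}

```text
t: 9.68
tcp_pos: [677.6, 9.6, 39.1]
eef_rot: [0.0, 0.0, 1.0, -0.0]
ft_force: [0.6, -0.8, 0.5]
grip_width: 60.1
```

{"method": "carry_out", "body": {
  "motion": [
    {"delta_pos": [0, 0, 0], "twist": [0, 0, 0], "fingers": 0.022},
    {"delta_pos": [0, 0, 0], "twist": [0, 0, 0], "fingers": 0.022},
    {"delta_pos": [0, 0, 0], "twist": [0, 0, 0], "fingers": 0.022},
    {"delta_pos": [0, 0, 0], "twist": [0, 0, 0], "fingers": 0.022},
    {"delta_pos": [0, 0, 0.02], "twist": [0, 0, 0], "fingers": 0.022}
  ],
  "force": 35
}}

```text
t: 10.3
tcp_pos: [675.8, 10.1, 57.7]
eef_rot: [-0.002, -0.0, 1.0, 0.0]
ft_force: [0.2, -0.0, -0.5]
grip_width: 26.6
```

```bash
python3 -c "
from h import *
snap('wrist','w9')"
```

```text
w9 t 10.35 tcp [678.1  10.1  61.4] yaw jaw deg 90.0 w 26.7 f [ 0.6 -0.1  1.3]
```

View pics/w9.png

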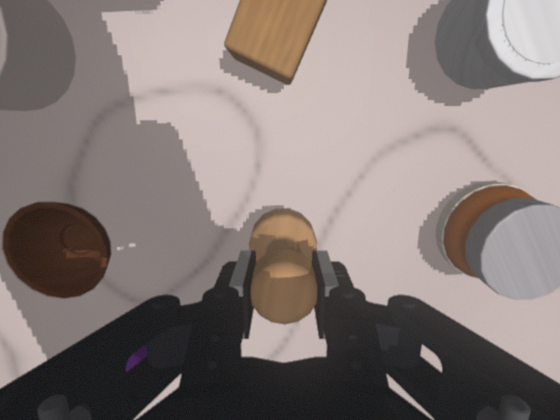

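{"method": "carry_out", "body": {
  "motion": [
    {"delta_pos": [0, 0, 0.05], "twist": [0, 0, 0], "fingers": 0.022},
    {"delta_pos": [0, 0, 0.1], "twist": [0, 0, 0], "fingers": 0.022},
    {"delta_pos": [-0.02, -0.05, 0.12], "twist": [0, 0, 0], "fingers": 0.022},
    {"delta_pos": [-0.045, -0.1, 0.12], "twist": [0, 0, 0], "fingers": 0.022},
    {"delta_pos": [-0.07, -0.155, 0.12], "twist": [0, 0, 0], "fingers": 0.022},
    {"delta_pos": [-0.095, -0.21, 0.12], "twist": [0, 0, 0], "fingers": 0.022},
    {"delta_pos": [-0.12, -0.265, 0.12], "twist": [0, 0, 0], "fingers": 0.022},
    {"delta_pos": [-0.145, -0.32, 0.12], "twist": [0, 0, 0], "fingers": 0.022}
  ]
}}

```text
t: 11.35
tcp_pos: [531.4, -311.7, 179.3]
eef_rot: [0.001, -0.0, 1.0, -0.0]
ft_force: [-0.3, 0.7, -0.3]
grip_width: 26.5
```

{"method": "carry_out", "body": {
  "motion": [
    {"delta_pos": [-0.02, -0.05, 0], "twist": [0, 0, 0], "fingers": 0.022},
    {"delta_pos": [-0.039, -0.086, -0.01], "twist": [0, 0, 0], "fingers": 0.022},
    {"delta_pos": [-0.039, -0.086, -0.02], "twist": [0, 0, 0], "fingers": 0.022},
    {"delta_pos": [-0.039, -0.086, -0.02], "twist": [0, 0, 0], "fingers": 0.022},
    {"delta_pos": [-0.039, -0.086, -0.02], "twist": [0, 0, 0], "fingers": 0.022}
  ]
}}

```text
t: 11.98
tcp_pos: [493.8, -395.0, 158.7]
eef_rot: [0.0, -0.001, 1.0, 0.0]
ft_force: [0.7, 0.3, -0.4]
grip_width: 26.2
```

```bash
python3 -c "
from h import *
snap('wrist','w10')"
```

```text
w10 t 12.03 tcp [ 494.  -395.1  158.9] yaw jaw deg 90.1 w 26.4 f [ 0.1  0.6 -0.9]
```

View pics/w10.png

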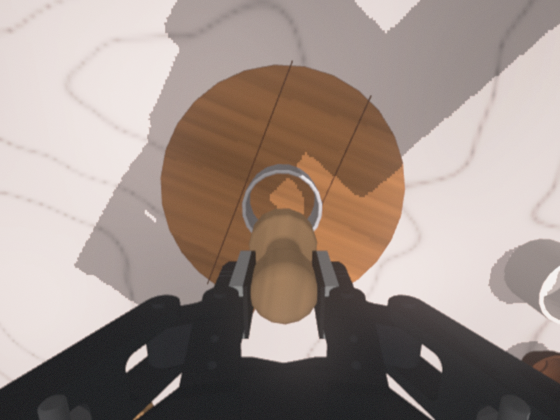

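```bash
python3 - <<'E'
from h import *
c=load("w10")[1]
print(onplane(c,(282.5,165),53),onplane(c,(243,205),53),onplane(c,(322,205),53))
# foot bottom z = 158.7-38.8 =120 ; foot front edge (toward base)
print(onplane(c,(284,208),136),onplane(c,(250,233),136),onplane(c,(317,233),136))
E
```

```text
[ 458.54665397 -395.33444661   53.        ] [ 490.08307313 -426.47167256   53.        ] [ 489.98311752 -364.1645895    53.        ]
[ 470.41261081 -394.23766458  136.        ] [ 484.35618291 -412.50090211  136.        ] [ 484.29567047 -376.46383187  136.        ]
```

{"method": "carry_out", "body": {
  "motion": [
    {"delta_pos": [0, 0, -0.04], "twist": [0, 0, 0], "fingers": 0.022},
    {"delta_pos": [0, 0, -0.06], "twist": [0, 0, 0], "fingers": 0.022},
    {"delta_pos": [0, 0, -0.08], "twist": [0, 0, 0], "fingers": 0.022},
    {"delta_pos": [0, 0, -0.092], "twist": [0, 0, 0], "fingers": 0.022},
    {"delta_pos": [0, 0, -0.1], "twist": [0, 0, 0], "fingers": 0.022},
    {"delta_pos": [0, 0, -0.1], "twist": [0, 0, 0], "fingers": 0.022}
  ]
}}

```text
t: 12.78
tcp_pos: [493.4, -396.3, 58.3]
eef_rot: [0.0, -0.0, 1.0, -0.0]
ft_force: [-0.9, -0.0, -1.2]
grip_width: 26.6
```

```bash
python3 -c "
from h import *
snap('wrist','w11')"
```

```text
w11 t 12.82 tcp [ 493.4 -396.3   58.6] yaw jaw deg 90.0 w 26.5 f [-0.9 -0.4 -1.3]
```

View pics/w11.png

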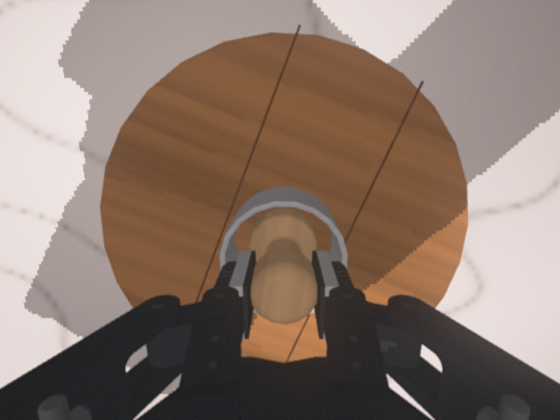

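{"method": "carry_out", "body": {
  "motion": [
    {"delta_pos": [0, 0, -0.002], "twist": [0, 0, 0], "fingers": 0.022},
    {"delta_pos": [0, 0, -0.002], "twist": [0, 0, 0], "fingers": 0.035},
    {"delta_pos": [0, 0, -0.002], "twist": [0, 0, 0], "fingers": 0.05},
    {"delta_pos": [0, 0, -0.002], "twist": [0, 0, 0], "fingers": 0.05},
    {"delta_pos": [0, 0, 0.02], "twist": [0, 0, 0], "fingers": 0.05},
    {"delta_pos": [0, 0, 0.06], "twist": [0, 0, 0], "fingers": 0.06},
    {"delta_pos": [0, 0, 0.12], "twist": [0, 0, 0], "fingers": 0.085},
    {"delta_pos": [0, 0, 0.15], "twist": [0, 0, 0], "fingers": 0.085}
  ]
}}

```text
t: 13.82
tcp_pos: [494.3, -397.0, 213.6]
eef_rot: [0.002, -0.0, 1.0, -0.002]
ft_force: [0.5, -1.2, -0.4]
grip_width: 85.2
```

```bash
python3 -c "
from h import *
snap('wrist','w12')"
```

```text
w12 t 13.88 tcp [ 495.5 -398.   216.8] yaw jaw deg 90.0 w 85.0 f [ 1.  -0.7  2.2]
```

View pics/w12.png

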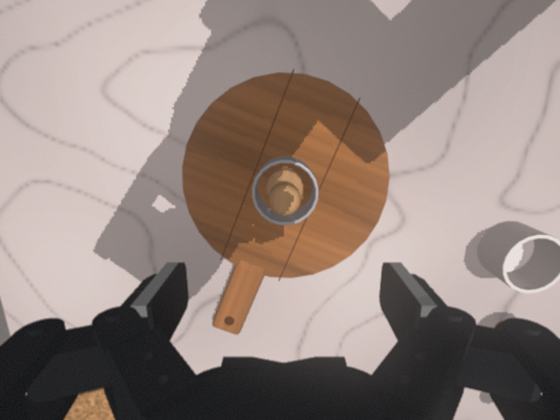

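The tamper stands upright and centred in the ring at about (285,190). Next is the ramekin.

{"method": "carry_out", "body": {
  "motion": [
    {"delta_pos": [0.015, 0.05, 0], "twist": [0, 0, 0], "fingers": 0.085},
    {"delta_pos": [0.03, 0.1, 0], "twist": [0, 0, 0], "fingers": 0.085},
    {"delta_pos": [0.045, 0.15, 0], "twist": [0, 0, 0], "fingers": 0.085},
    {"delta_pos": [0.06, 0.205, 0], "twist": [0, 0, 0], "fingers": 0.085},
    {"delta_pos": [0.075, 0.2575, -0.03], "twist": [0, 0, 0], "fingers": 0.085},
    {"delta_pos": [0.075, 0.2575, -0.07], "twist": [0, 0, 0], "fingers": 0.085},
    {"delta_pos": [0.075, 0.2575, -0.09], "twist": [0, 0, 0], "fingers": 0.085},
    {"delta_pos": [0.075, 0.2575, -0.09], "twist": [0, 0, 0], "fingers": 0.085}
  ],
  "force": 45
}}

```text
t: 14.88
tcp_pos: [567.3, -138.1, 117.8]
eef_rot: [-0.001, -0.0, 1.0, 0.0]
ft_force: [-0.2, 0.5, 0.4]
grip_width: 85.1
```

```bash
python3 - <<'E'
from h import *
im,c=snap('wrist','w13')
X=np.array([568.5,-138.5,48.])
for a in np.linspace(0,6.28,40):
    p=proj(c,X+33*np.array([np.cos(a),np.sin(a),0])); cv2.circle(im,(int(p[0]+.5),int(p[1]+.5)),1,(0,0,255),-1)
cv2.imwrite("pics/w13o.png",im)
E
```

```text
w13 t 14.93 tcp [ 568.2 -138.5  118.9] yaw jaw deg 90.0 w 84.7 f [ 0.5 -0.6 -0.6]
```

View pics/w13o.png

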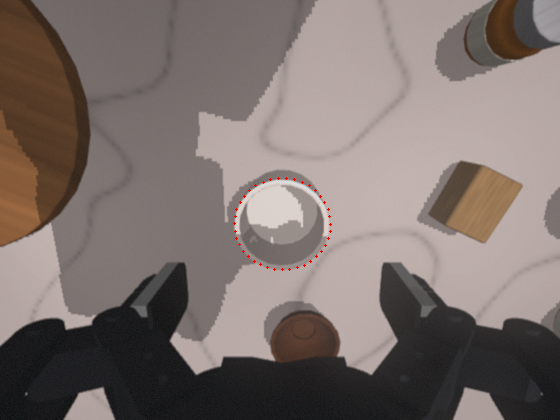

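The predicted rim circle matches the ramekin. Descend and grip.

{"method": "carry_out", "body": {
  "motion": [
    {"delta_pos": [0, 0, -0.04], "twist": [0, 0, 0], "fingers": 0.085},
    {"delta_pos": [0, 0, -0.075], "twist": [0, 0, 0], "fingers": 0.085},
    {"delta_pos": [0, 0, -0.095], "twist": [0, 0, 0], "fingers": 0.085},
    {"delta_pos": [0, 0, -0.108], "twist": [0, 0, 0], "fingers": 0.085},
    {"delta_pos": [0, 0, -0.108], "twist": [0, 0, 0], "fingers": 0.085},
    {"delta_pos": [0, 0, -0.108], "twist": [0, 0, 0], "fingers": 0.06},
    {"delta_pos": [0, 0, -0.108], "twist": [0, 0, 0], "fingers": 0.06},
    {"delta_pos": [0, 0, -0.108], "twist": [0, 0, 0], "fingers": 0.06}
  ]
}}

```text
t: 15.92
tcp_pos: [569.0, -138.7, 11.9]
eef_rot: [0.001, -0.0, 1.0, -0.0]
ft_force: [-1.9, -0.1, 6.6]
grip_width: 65.7
```

{"method": "carry_out", "body": {
  "motion": [
    {"delta_pos": [0, 0, 0], "twist": [0, 0, 0], "fingers": 0.06},
    {"delta_pos": [0, 0, 0.01], "twist": [0, 0, 0], "fingers": 0.06},
    {"delta_pos": [0, 0, 0.04], "twist": [0, 0, 0], "fingers": 0.06},
    {"delta_pos": [0, 0, 0.08], "twist": [0, 0, 0], "fingers": 0.06},
    {"delta_pos": [0, 0, 0.08], "twist": [0, 0, 0], "fingers": 0.06}
  ]
}}

```text
t: 16.55
tcp_pos: [570.6, -139.1, 94.0]
eef_rot: [0.003, -0.0, 1.0, -0.001]
ft_force: [-0.0, 0.1, -2.1]
grip_width: 65.6
```

```bash
python3 -c "
from h import *
snap('wrist','w14')"
```

```text
w14 t 16.6 tcp [ 569.2 -138.8   92.2] yaw jaw deg 90.0 w 65.6 f [-0.2 -0.1 -2.3]
```

View pics/w14.png

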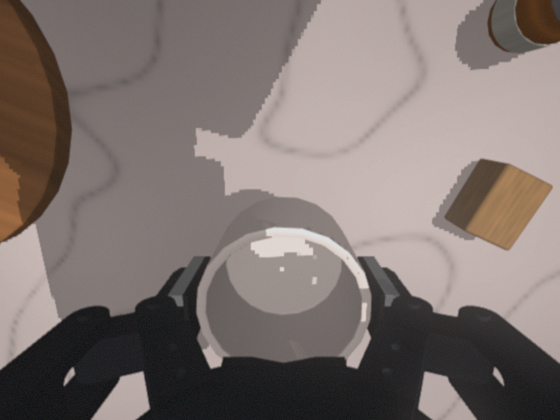

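{"method": "carry_out", "body": {
  "motion": [
    {"delta_pos": [0, 0, 0.05], "twist": [0, 0, 0], "fingers": 0.06},
    {"delta_pos": [0, 0.02, 0.1], "twist": [0, 0, 0], "fingers": 0.06},
    {"delta_pos": [-0.01, 0.06, 0.14], "twist": [0, 0, 0], "fingers": 0.06},
    {"delta_pos": [-0.018, 0.11, 0.17], "twist": [0, 0, 0], "fingers": 0.06},
    {"delta_pos": [-0.025, 0.165, 0.18], "twist": [0, 0, 0], "fingers": 0.06},
    {"delta_pos": [-0.032, 0.22, 0.18], "twist": [0, 0, 0], "fingers": 0.06},
    {"delta_pos": [-0.04, 0.275, 0.18], "twist": [0, 0, 0], "fingers": 0.06},
    {"delta_pos": [-0.047, 0.33, 0.18], "twist": [0, 0, 0], "fingers": 0.06}
  ]
}}

```text
t: 17.6
tcp_pos: [519.9, 193.0, 269.1]
eef_rot: [-0.001, -0.0, 1.0, -0.0]
ft_force: [0.5, 0.4, -2.2]
grip_width: 65.7
```

{"method": "carry_out", "body": {
  "motion": [
    {"delta_pos": [-0.007, 0.05, 0], "twist": [0, 0, 0], "fingers": 0.06},
    {"delta_pos": [-0.012, 0.1, 0], "twist": [0, 0, 0], "fingers": 0.06},
    {"delta_pos": [-0.017, 0.13, 0], "twist": [0, 0, 0], "fingers": 0.06},
    {"delta_pos": [-0.017, 0.13, 0], "twist": [0, 0, 0], "fingers": 0.06},
    {"delta_pos": [-0.017, 0.13, 0], "twist": [0, 0, 0], "fingers": 0.06}
  ]
}}

```text
t: 18.23
tcp_pos: [503.6, 320.8, 269.2]
eef_rot: [-0.001, -0.0, 1.0, -0.001]
ft_force: [0.1, 0.8, -1.2]
grip_width: 65.9
```

```bash
python3 -c "
from h import *
snap('wrist','w15');snap('scene','s15')"
```

```text
w15 t 18.27 tcp [503.8 320.5 269.5] yaw jaw deg 90.0 w 66.1 f [ 0.3 -0.3 -1.1]
s15 t 18.32 tcp [504.1 320.4 269.8] yaw jaw deg 90.0 w 65.7 f [ 0.3 -0.1 -1.6]
```

View pics/w15.png

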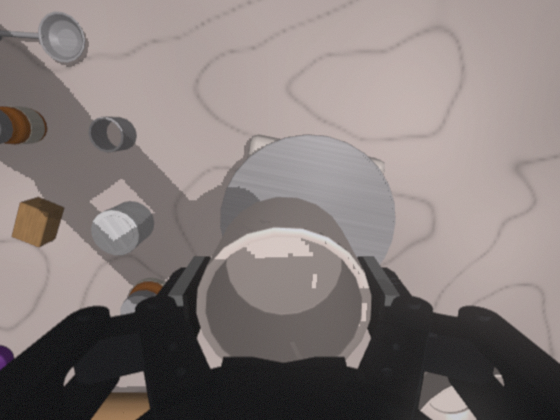

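View pics/s15.png

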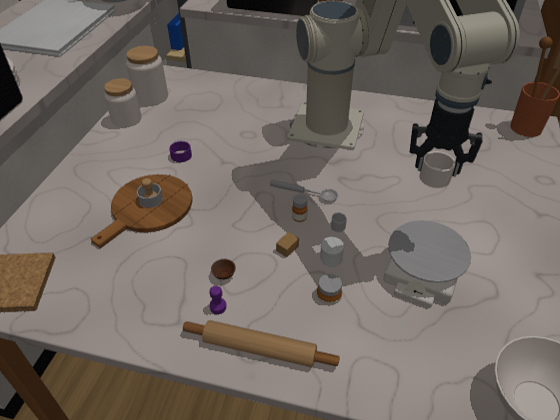

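```bash
python3 - <<'E'
from h import *
c=load("w15")[1]
T=onplane(c,(308,134),78); print("top",T, "-> cx",T[0]+95)
for p in [(221,216),(395,216)]: print(onplane(c,p,78))
c=load("s15")[1]
P=[onplane(c,p,78) for p in [(389,250),(470,253),(428,226)]]; print(P)
for z in (78,): print(proj(c,[542,347,z]),[np.round(proj(c,[542+95*np.cos(a),347+95*np.sin(a),z])) for a in np.radians([0,90,180,270])])
# circle fit on wrist upper edge
from scipy.optimize import least_squares
im,c=load("w15"); e=cv2.Canny(cv2.GaussianBlur(cv2.cvtColor(im,cv2.COLOR_BGR2GRAY),(3,3),0),30,80)
ys,xs=np.nonzero(e); d=np.hypot(xs-308,ys-221); s=(d>80)&(d<92)&(ys<235)&(ys>130)
Q=np.array([onplane(c,p,78)[:2] for p in zip(xs[s],ys[s])])
r=least_squares(lambda p:np.hypot(Q[:,0]-p[0],Q[:,1]-p[1])-p[2],[542,347,95],loss="soft_l1",f_scale=.7); print(s.sum(),r.x,np.median(abs(r.fun)))
r=least_squares(lambda p:np.hypot(Q[:,0]-p[0],Q[:,1]-p[1])-95,[542,347],loss="soft_l1",f_scale=.7); print(s.sum(),r.x,np.median(abs(r.fun)))
E
```

```text
top [447.98813873 345.44967601  78.        ] -> cx 542.9881387310362
[533.44534344 254.07304364  78.        ]
[533.27089567 440.1909955   78.        ]
[array([570.76169672, 254.79292958,  78.        ]), array([533.4569976 , 437.98341973,  78.        ]), array([468.81719432, 339.0448654 ,  78.        ])]
[429.86468194 248.38451803] [array([428., 280.]), array([472., 256.]), array([432., 220.]), array([389., 241.])]
360 [540.29836331 347.31790996  92.87433243] 0.5282103380204362
360 [542.74835981 346.53331478] 0.8430837944346621
```

{"method": "carry_out", "body": {
  "motion": [
    {"delta_pos": [0.003, -0.0005, -0.045], "twist": [0, 0, 0], "fingers": 0.06},
    {"delta_pos": [0.003, -0.0005, -0.09], "twist": [0, 0, 0], "fingers": 0.06},
    {"delta_pos": [0.003, -0.0005, -0.13], "twist": [0, 0, 0], "fingers": 0.06},
    {"delta_pos": [0.003, -0.0005, -0.155], "twist": [0, 0, 0], "fingers": 0.06},
    {"delta_pos": [0.003, -0.0005, -0.168], "twist": [0, 0, 0], "fingers": 0.06},
    {"delta_pos": [0.003, -0.0005, -0.173], "twist": [0, 0, 0], "fingers": 0.06},
    {"delta_pos": [0.003, -0.0005, -0.173], "twist": [0, 0, 0], "fingers": 0.06}
  ]
}}

```text
t: 19.2
tcp_pos: [507.6, 321.0, 97.9]
eef_rot: [0.0, 0.0, 1.0, 0.0]
ft_force: [0.6, 0.1, -1.1]
grip_width: 65.8
```

```bash
python3 -c "
from h import *
snap('wrist','w16');snap('side','d16')
im=load('d16')[0]; cv2.imwrite('pics/d16c.png',cv2.resize(im[180:330,120:340],None,fx=3.6,fy=3.6,interpolation=cv2.INTER_CUBIC))"
```

```text
w16 t 19.25 tcp [507.8 321.2  98.3] yaw jaw deg 90.0 w 65.8 f [-1.1  0.3 -1.9]
d16 t 19.3 tcp [507.8 321.3  98.4] yaw jaw deg 90.0 w 65.5 f [ 0.8  0.5 -1.5]
```

View pics/d16c.png

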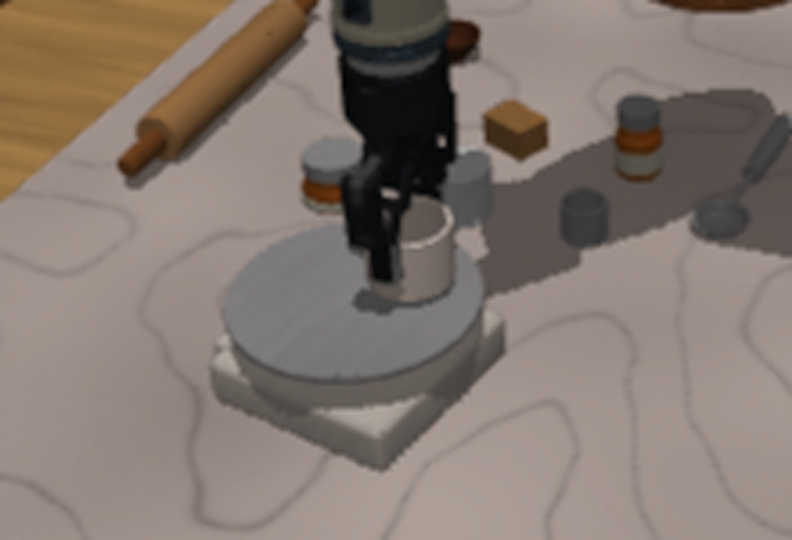

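{"method": "carry_out", "body": {
  "motion": [
    {"delta_pos": [0, 0, -0.003], "twist": [0, 0, 0], "fingers": 0.06},
    {"delta_pos": [0, 0, -0.005], "twist": [0, 0, 0], "fingers": 0.06},
    {"delta_pos": [0, 0, -0.007], "twist": [0, 0, 0], "fingers": 0.06},
    {"delta_pos": [0, 0, -0.009], "twist": [0, 0, 0], "fingers": 0.06},
    {"delta_pos": [0, 0, -0.01], "twist": [0, 0, 0], "fingers": 0.06},
    {"delta_pos": [0, 0, -0.01], "twist": [0, 0, 0], "fingers": 0.06}
  ]
}}

```text
t: 20.05
tcp_pos: [507.1, 321.0, 87.3]
eef_rot: [-0.0, -0.0, 1.0, -0.0]
ft_force: [-0.3, -0.0, -0.8]
grip_width: 65.8
```

{"method": "carry_out", "body": {
  "motion": [
    {"delta_pos": [0, 0, -0.001], "twist": [0, 0, 0], "fingers": 0.06},
    {"delta_pos": [0, 0, -0.002], "twist": [0, 0, 0], "fingers": 0.06},
    {"delta_pos": [0, 0, -0.002], "twist": [0, 0, 0], "fingers": 0.06}
  ]
}}

```text
t: 20.42
tcp_pos: [507.1, 321.0, 85.3]
eef_rot: [-0.0, -0.0, 1.0, 0.0]
ft_force: [-0.9, 0.8, 0.6]
grip_width: 65.9
```

```bash
python3 -c "
from h import *
snap('wrist','w17');snap('side','d17')
im=load('d17')[0]; cv2.imwrite('pics/d17c.png',cv2.resize(im[180:330,120:340],None,fx=3.6,fy=3.6,interpolation=cv2.INTER_CUBIC))"
```

```text
w17 t 20.48 tcp [507.1 321.   85.3] yaw jaw deg 90.0 w 65.8 f [-1.   0.5  0.9]
d17 t 20.52 tcp [507.1 321.   85.4] yaw jaw deg 90.0 w 65.8 f [-1.2  0.5 -0.4]
```

View pics/d17c.png

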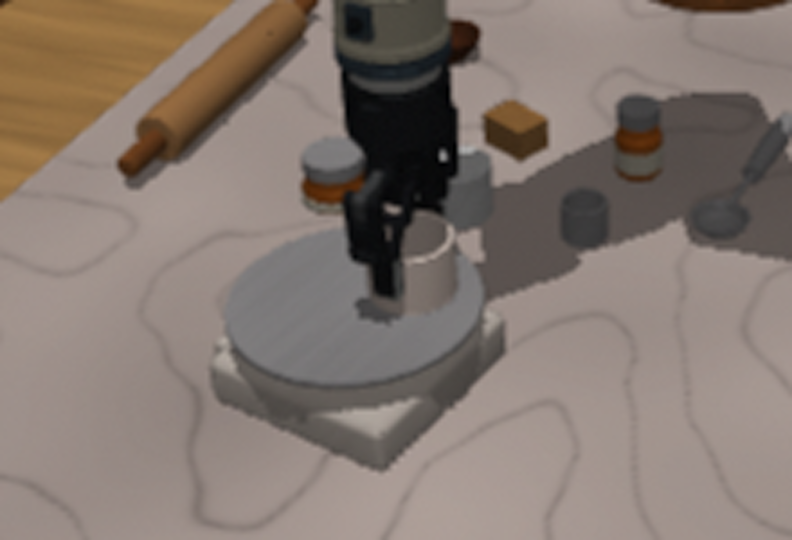

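Fz has risen from about -1.7 N to about 0, so the pan carries the ramekin. Release.

{"method": "carry_out", "body": {
  "motion": [
    {"delta_pos": [0, 0, 0], "twist": [0, 0, 0], "fingers": 0.072},
    {"delta_pos": [0, 0, 0], "twist": [0, 0, 0], "fingers": 0.08},
    {"delta_pos": [0, 0, 0], "twist": [0, 0, 0], "fingers": 0.085},
    {"delta_pos": [0, 0, 0], "twist": [0, 0, 0], "fingers": 0.085},
    {"delta_pos": [0, 0, 0.03], "twist": [0, 0, 0], "fingers": 0.085},
    {"delta_pos": [0, 0, 0.08], "twist": [0, 0, 0], "fingers": 0.085},
    {"delta_pos": [0, 0, 0.12], "twist": [0, 0, 0], "fingers": 0.085},
    {"delta_pos": [0, 0, 0.15], "twist": [0, 0, 0], "fingers": 0.085}
  ]
}}

```text
t: 21.52
tcp_pos: [507.5, 321.2, 237.4]
eef_rot: [0.001, -0.0, 1.0, 0.0]
ft_force: [0.4, 0.1, -0.6]
grip_width: 85.2
```

{"method": "carry_out", "body": {
  "motion": [
    {"delta_pos": [0, 0, 0], "twist": [0, 0, 0], "fingers": 0.085},
    {"delta_pos": [0, 0, 0], "twist": [0, 0, 0], "fingers": 0.085}
  ]
}}

```text
t: 21.78
tcp_pos: [506.6, 320.7, 234.5]
eef_rot: [-0.0, -0.0, 1.0, -0.0]
ft_force: [-0.1, 0.6, -0.5]
grip_width: 85.3
```

```bash
python3 -c "
from h import *
snap('wrist','w18')"
```

```text
w18 t 21.82 tcp [506.4 320.5 234. ] yaw jaw deg 90.0 w 85.1 f [-0.3  1.2 -1.1]
```

View pics/w18.png

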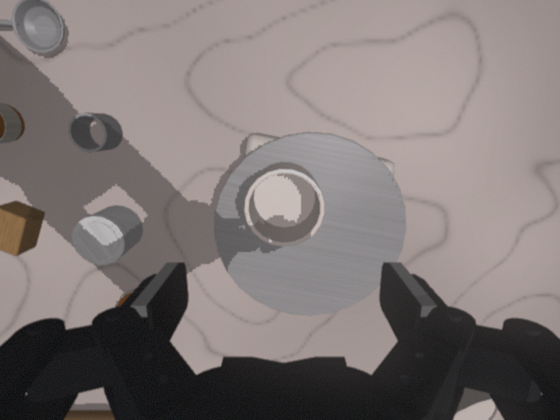

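```bash
python3 - <<'E'
from h import *
from scipy.optimize import least_squares
im,c=load("w18"); z=73.6
print("ext",[np.round(onplane(c,p,z)[:2],1) for p in [(310,132),(310,315),(215,225),(405,225)]])
print("ram",[np.round(onplane(c,p,z+48)[:2],1) for p in [(284,168),(284,248),(244.5,206),(324,206)]])
E
```

```text
ext [array([448.3, 345.1]), array([637.3, 349.2]), array([537. , 253.8]), array([536.9, 440.1])]
ram [array([474.5, 321.5]), array([541.9, 321.5]), array([505.3, 289.4]), array([505.3, 354. ])]
```

The ramekin stands at (508,322) and the pan centre measures (543,347). Next is the tin.

{"method": "carry_out", "body": {
  "motion": [
    {"delta_pos": [0.015, -0.05, 0], "twist": [0, 0, 0], "fingers": 0.085},
    {"delta_pos": [0.03, -0.1, 0], "twist": [0, 0, 0], "fingers": 0.085},
    {"delta_pos": [0.045, -0.155, -0.02], "twist": [0, 0, 0], "fingers": 0.085},
    {"delta_pos": [0.057, -0.201, -0.05], "twist": [0, 0, 0], "fingers": 0.085},
    {"delta_pos": [0.057, -0.201, -0.09], "twist": [0, 0, 0], "fingers": 0.085},
    {"delta_pos": [0.057, -0.201, -0.118], "twist": [0, 0, 0], "fingers": 0.085},
    {"delta_pos": [0.057, -0.201, -0.118], "twist": [0, 0, 0], "fingers": 0.085},
    {"delta_pos": [0.057, -0.201, -0.118], "twist": [0, 0, 0], "fingers": 0.085}
  ]
}}

```text
t: 22.82
tcp_pos: [564.3, 120.2, 117.5]
eef_rot: [-0.0, -0.0, 1.0, -0.0]
ft_force: [0.3, -0.1, 0.1]
grip_width: 84.9
```

```bash
python3 - <<'E'
from h import *
im,c=snap('wrist','w19')
X=np.array([564,119.6,50.])
for a in np.linspace(0,6.28,40):
    p=proj(c,X+28.5*np.array([np.cos(a),np.sin(a),0])); cv2.circle(im,(int(p[0]+.5),int(p[1]+.5)),1,(0,0,255),-1)
cv2.imwrite("pics/w19o.png",im)
E
```

```text
w19 t 22.88 tcp [564.7 120.3 118.1] yaw jaw deg 90.0 w 85.0 f [ 0.8  0.7 -0.1]
```

View pics/w19o.png

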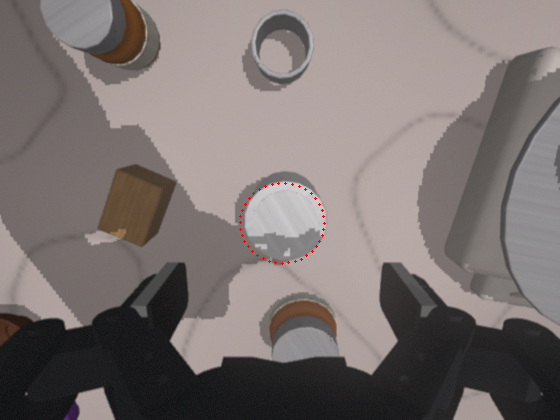

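{"method": "carry_out", "body": {
  "motion": [
    {"delta_pos": [0, 0, -0.04], "twist": [0, 0, 0], "fingers": 0.085},
    {"delta_pos": [0, 0, -0.075], "twist": [0, 0, 0], "fingers": 0.085},
    {"delta_pos": [0, 0, -0.095], "twist": [0, 0, 0], "fingers": 0.085},
    {"delta_pos": [0, 0, -0.107], "twist": [0, 0, 0], "fingers": 0.085},
    {"delta_pos": [0, 0, -0.107], "twist": [0, 0, 0], "fingers": 0.085},
    {"delta_pos": [0, 0, -0.107], "twist": [0, 0, 0], "fingers": 0.05},
    {"delta_pos": [0, 0, -0.107], "twist": [0, 0, 0], "fingers": 0.05},
    {"delta_pos": [0, 0, -0.107], "twist": [0, 0, 0], "fingers": 0.05}
  ],
  "force": 50
}}

```text
t: 23.88
tcp_pos: [565.0, 120.2, 11.7]
eef_rot: [0.001, -0.0, 1.0, 0.0]
ft_force: [-0.9, 0.3, 6.1]
grip_width: 55.7
```

{"method": "carry_out", "body": {
  "motion": [
    {"delta_pos": [0, 0, 0], "twist": [0, 0, 0], "fingers": 0.05},
    {"delta_pos": [0, 0, 0], "twist": [0, 0, 0], "fingers": 0.05}
  ]
}}

```text
t: 24.12
tcp_pos: [564.9, 120.2, 11.7]
eef_rot: [0.001, -0.0, 1.0, 0.0]
ft_force: [-0.5, 0.0, 5.2]
grip_width: 55.6
```

{"method": "carry_out", "body": {
  "motion": [
    {"delta_pos": [0, 0, 0.01], "twist": [0, 0, 0], "fingers": 0.05},
    {"delta_pos": [0, 0, 0.04], "twist": [0, 0, 0], "fingers": 0.05},
    {"delta_pos": [0, 0, 0.09], "twist": [0, 0, 0], "fingers": 0.05},
    {"delta_pos": [0, 0, 0.14], "twist": [0, 0, 0], "fingers": 0.05},
    {"delta_pos": [0, 0.02, 0.19], "twist": [0, 0, 0], "fingers": 0.05},
    {"delta_pos": [0.003, 0.07, 0.2], "twist": [0, 0, 0], "fingers": 0.05},
    {"delta_pos": [0.008, 0.13, 0.2], "twist": [0, 0, 0], "fingers": 0.05},
    {"delta_pos": [0.015, 0.18, 0.2], "twist": [0, 0, 0], "fingers": 0.05}
  ]
}}

```text
t: 25.12
tcp_pos: [578.8, 301.8, 211.5]
eef_rot: [0.0, -0.0, 1.0, 0.0]
ft_force: [0.7, -0.4, -2.7]
grip_width: 55.4
```

{"method": "carry_out", "body": {
  "motion": [
    {"delta_pos": [0, 0.021, 0], "twist": [0, 0, 0], "fingers": 0.05},
    {"delta_pos": [0, 0.021, 0], "twist": [0, 0, 0], "fingers": 0.05},
    {"delta_pos": [0, 0.021, 0], "twist": [0, 0, 0], "fingers": 0.05}
  ]
}}

```text
t: 25.5
tcp_pos: [578.7, 319.7, 210.2]
eef_rot: [-0.0, 0.0, 1.0, -0.0]
ft_force: [0.2, 0.0, -2.9]
grip_width: 55.5
```

```bash
python3 -c "
from h import *
snap('wrist','w20')"
```

```text
w20 t 25.55 tcp [578.8 319.5 210.2] yaw jaw deg 90.0 w 55.9 f [-0.9 -0.6 -2.6]
```

View pics/w20.png

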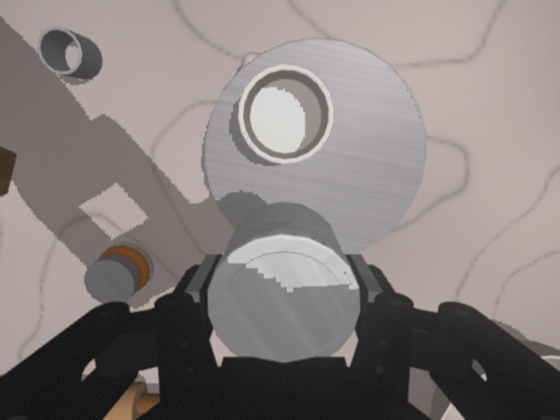

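{"method": "carry_out", "body": {
  "motion": [
    {"delta_pos": [0.001, 0, -0.045], "twist": [0, 0, 0], "fingers": 0.05},
    {"delta_pos": [0.001, 0, -0.08], "twist": [0, 0, 0], "fingers": 0.05},
    {"delta_pos": [0.001, 0, -0.1], "twist": [0, 0, 0], "fingers": 0.05},
    {"delta_pos": [0.001, 0, -0.11], "twist": [0, 0, 0], "fingers": 0.05},
    {"delta_pos": [0.001, 0, -0.117], "twist": [0, 0, 0], "fingers": 0.05},
    {"delta_pos": [0.001, 0, -0.117], "twist": [0, 0, 0], "fingers": 0.05},
    {"delta_pos": [0.001, 0, -0.117], "twist": [0, 0, 0], "fingers": 0.05}
  ]
}}

```text
t: 26.42
tcp_pos: [580.7, 321.3, 94.3]
eef_rot: [0.001, -0.0, 1.0, 0.0]
ft_force: [0.0, 0.0, -3.2]
grip_width: 55.6
```

{"method": "carry_out", "body": {
  "motion": [
    {"delta_pos": [0, 0, -0.003], "twist": [0, 0, 0], "fingers": 0.05},
    {"delta_pos": [0, 0, -0.005], "twist": [0, 0, 0], "fingers": 0.05},
    {"delta_pos": [0, 0, -0.007], "twist": [0, 0, 0], "fingers": 0.05},
    {"delta_pos": [0, 0, -0.009], "twist": [0, 0, 0], "fingers": 0.05},
    {"delta_pos": [0, 0, -0.01], "twist": [0, 0, 0], "fingers": 0.05},
    {"delta_pos": [0, 0, -0.01], "twist": [0, 0, 0], "fingers": 0.05}
  ]
}}

```text
t: 27.18
tcp_pos: [580.1, 321.0, 83.3]
eef_rot: [-0.0, -0.0, 1.0, -0.0]
ft_force: [-0.6, 0.2, -2.2]
grip_width: 55.4
```

Contact has begun. I'll lower a further 3.5 mm to load the pan.

{"method": "carry_out", "body": {
  "motion": [
    {"delta_pos": [0, 0, -0.0015], "twist": [0, 0, 0], "fingers": 0.05},
    {"delta_pos": [0, 0, -0.003], "twist": [0, 0, 0], "fingers": 0.05},
    {"delta_pos": [0, 0, -0.0035], "twist": [0, 0, 0], "fingers": 0.05},
    {"delta_pos": [0, 0, -0.0035], "twist": [0, 0, 0], "fingers": 0.05},
    {"delta_pos": [0, 0, -0.0035], "twist": [0, 0, 0], "fingers": 0.05}
  ]
}}

```text
t: 27.8
tcp_pos: [580.1, 321.0, 79.9]
eef_rot: [0.0, -0.0, 1.0, 0.0]
ft_force: [-0.7, -0.1, -0.5]
grip_width: 56.0
```

{"method": "carry_out", "body": {
  "motion": [
    {"delta_pos": [0, 0, 0], "twist": [0, 0, 0], "fingers": 0.064},
    {"delta_pos": [0, 0, 0], "twist": [0, 0, 0], "fingers": 0.075},
    {"delta_pos": [0, 0, 0], "twist": [0, 0, 0], "fingers": 0.08},
    {"delta_pos": [0, 0, 0], "twist": [0, 0, 0], "fingers": 0.08},
    {"delta_pos": [0, 0, 0.03], "twist": [0, 0, 0], "fingers": 0.08},
    {"delta_pos": [0, 0, 0.08], "twist": [0, 0, 0], "fingers": 0.08},
    {"delta_pos": [0, 0, 0.13], "twist": [0, 0, 0], "fingers": 0.07},
    {"delta_pos": [0, 0, 0.17], "twist": [0, 0, 0], "fingers": 0.065}
  ]
}}

```text
t: 28.8
tcp_pos: [580.4, 321.1, 252.2]
eef_rot: [0.001, -0.0, 1.0, 0.0]
ft_force: [0.8, -0.3, -0.0]
grip_width: 64.9
```

{"method": "carry_out", "body": {
  "motion": [
    {"delta_pos": [-0.03, -0.04, 0], "twist": [0, 0, 0], "fingers": 0.065},
    {"delta_pos": [-0.05, -0.06, 0], "twist": [0, 0, 0], "fingers": 0.065},
    {"delta_pos": [-0.05, -0.06, 0], "twist": [0, 0, 0], "fingers": 0.065}
  ]
}}

```text
t: 29.18
tcp_pos: [529.0, 259.8, 250.1]
eef_rot: [-0.0, 0.0, 1.0, -0.0]
ft_force: [0.3, 0.7, -1.0]
grip_width: 64.8
```

```bash
python3 -c "
from h import *
snap('wrist','w21')"
```

```text
w21 t 29.23 tcp [530.1 260.7 250.3] yaw jaw deg 90.0 w 65.2 f [0.8 0.8 1. ]
```

View pics/w21.png

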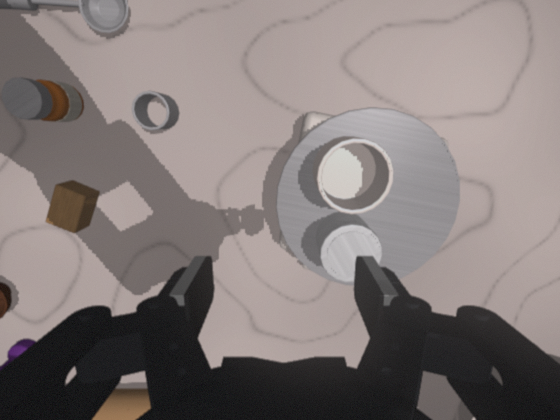

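The tin stands upright beside the ramekin. Next is the tall jar.

{"method": "carry_out", "body": {
  "motion": [
    {"delta_pos": [-0.018, -0.05, 0], "twist": [0, 0, 0], "fingers": 0.065},
    {"delta_pos": [-0.036, -0.1, 0], "twist": [0, 0, 0], "fingers": 0.065},
    {"delta_pos": [-0.054, -0.15, 0], "twist": [0, 0, 0], "fingers": 0.065},
    {"delta_pos": [-0.07, -0.2, -0.02], "twist": [0, 0, 0], "fingers": 0.065},
    {"delta_pos": [-0.0885, -0.249, -0.06], "twist": [0, 0, 0], "fingers": 0.065},
    {"delta_pos": [-0.0885, -0.249, -0.1], "twist": [0, 0, 0], "fingers": 0.065},
    {"delta_pos": [-0.0885, -0.249, -0.108], "twist": [0, 0, 0], "fingers": 0.065},
    {"delta_pos": [-0.0885, -0.249, -0.108], "twist": [0, 0, 0], "fingers": 0.065}
  ]
}}

```text
t: 30.22
tcp_pos: [442.7, 12.5, 142.0]
eef_rot: [0.0, -0.0, 1.0, 0.0]
ft_force: [0.4, -0.3, 0.3]
grip_width: 64.8
```

```bash
python3 - <<'E'
from h import *
im,c=snap('wrist','w22')
X=np.array([441.5,12,68.])
for r,z in ((20.5,68),(21,0)):
  for a in np.linspace(0,6.28,40):
    p=proj(c,[X[0]+r*np.cos(a),X[1]+r*np.sin(a),z]); cv2.circle(im,(int(p[0]+.5),int(p[1]+.5)),1,(0,0,255),-1)
cv2.imwrite("pics/w22o.png",im)
E
```

```text
w22 t 30.27 tcp [443.1  12.6 142.7] yaw jaw deg 90.1 w 65.0 f [-0.2 -0.3 -0.6]
```

View pics/w22o.png

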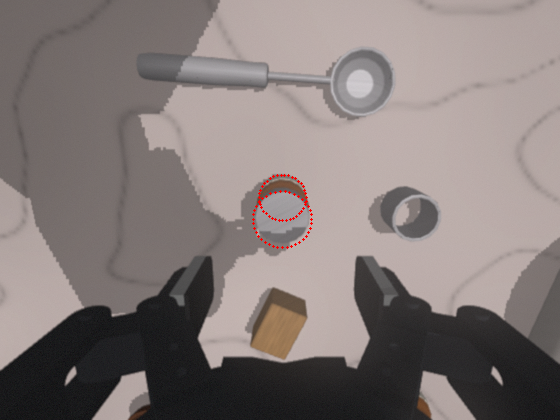

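{"method": "carry_out", "body": {
  "motion": [
    {"delta_pos": [0, 0, -0.04], "twist": [0, 0, 0], "fingers": 0.065},
    {"delta_pos": [0, 0, -0.08], "twist": [0, 0, 0], "fingers": 0.065},
    {"delta_pos": [0, 0, -0.11], "twist": [0, 0, 0], "fingers": 0.065},
    {"delta_pos": [0, 0, -0.125], "twist": [0, 0, 0], "fingers": 0.065},
    {"delta_pos": [0, 0, -0.125], "twist": [0, 0, 0], "fingers": 0.065},
    {"delta_pos": [0, 0, -0.125], "twist": [0, 0, 0], "fingers": 0.036},
    {"delta_pos": [0, 0, -0.125], "twist": [0, 0, 0], "fingers": 0.036},
    {"delta_pos": [0, 0, -0.125], "twist": [0, 0, 0], "fingers": 0.036}
  ],
  "force": 40
}}

```text
t: 31.28
tcp_pos: [442.7, 12.1, 18.3]
eef_rot: [0.001, -0.0, 1.0, 0.0]
ft_force: [-0.6, 0.4, 5.5]
grip_width: 40.3
```

{"method": "carry_out", "body": {
  "motion": [
    {"delta_pos": [0, 0, 0], "twist": [0, 0, 0], "fingers": 0.036},
    {"delta_pos": [0, 0, 0], "twist": [0, 0, 0], "fingers": 0.036}
  ]
}}

```text
t: 31.52
tcp_pos: [442.7, 12.1, 18.3]
eef_rot: [0.001, -0.0, 1.0, 0.0]
ft_force: [-0.5, 1.9, 4.4]
grip_width: 40.3
```

{"method": "carry_out", "body": {
  "motion": [
    {"delta_pos": [0, 0, 0.01], "twist": [0, 0, 0], "fingers": 0.036},
    {"delta_pos": [0, 0, 0.05], "twist": [0, 0, 0], "fingers": 0.036},
    {"delta_pos": [0, 0, 0.1], "twist": [0, 0, 0], "fingers": 0.036},
    {"delta_pos": [0, 0, 0.15], "twist": [0, 0, 0], "fingers": 0.036},
    {"delta_pos": [0, 0, 0.2], "twist": [0, 0, 0], "fingers": 0.036},
    {"delta_pos": [0.01, 0.04, 0.225], "twist": [0, 0, 0], "fingers": 0.036},
    {"delta_pos": [0.02, 0.09, 0.225], "twist": [0, 0, 0], "fingers": 0.036},
    {"delta_pos": [0.03, 0.145, 0.225], "twist": [0, 0, 0], "fingers": 0.036}
  ]
}}

```text
t: 32.52
tcp_pos: [471.7, 158.1, 243.7]
eef_rot: [0.001, 0.0, 1.0, 0.0]
ft_force: [1.7, -0.7, -1.4]
grip_width: 40.3
```

{"method": "carry_out", "body": {
  "motion": [
    {"delta_pos": [0.012, 0.05, 0], "twist": [0, 0, 0], "fingers": 0.036},
    {"delta_pos": [0.025, 0.1, 0], "twist": [0, 0, 0], "fingers": 0.036},
    {"delta_pos": [0.04, 0.155, 0], "twist": [0, 0, 0], "fingers": 0.036},
    {"delta_pos": [0.055, 0.2, 0], "twist": [0, 0, 0], "fingers": 0.036},
    {"delta_pos": [0.071, 0.239, 0], "twist": [0, 0, 0], "fingers": 0.036},
    {"delta_pos": [0.071, 0.239, 0], "twist": [0, 0, 0], "fingers": 0.036},
    {"delta_pos": [0.071, 0.239, 0], "twist": [0, 0, 0], "fingers": 0.036}
  ]
}}

```text
t: 33.4
tcp_pos: [541.9, 395.2, 242.0]
eef_rot: [-0.0, -0.0, 1.0, -0.0]
ft_force: [-0.7, -0.1, -1.6]
grip_width: 40.0
```

```bash
python3 -c "
from h import *
snap('wrist','w23')"
```

```text
w23 t 33.45 tcp [541.9 394.8 242.1] yaw jaw deg 90.0 w 40.3 f [ 0.  -0.5 -1.4]
```

View pics/w23.png

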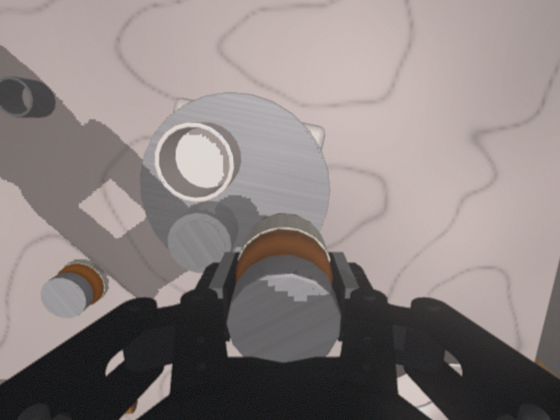

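{"method": "carry_out", "body": {
  "motion": [
    {"delta_pos": [0, 0, -0.045], "twist": [0, 0, 0], "fingers": 0.036},
    {"delta_pos": [0, 0, -0.09], "twist": [0, 0, 0], "fingers": 0.036},
    {"delta_pos": [0, 0, -0.12], "twist": [0, 0, 0], "fingers": 0.036},
    {"delta_pos": [0, 0, -0.138], "twist": [0, 0, 0], "fingers": 0.036},
    {"delta_pos": [0, 0, -0.146], "twist": [0, 0, 0], "fingers": 0.036},
    {"delta_pos": [0, 0, -0.148], "twist": [0, 0, 0], "fingers": 0.036},
    {"delta_pos": [0, 0, -0.148], "twist": [0, 0, 0], "fingers": 0.036}
  ]
}}

```text
t: 34.33
tcp_pos: [543.2, 396.4, 94.9]
eef_rot: [0.001, -0.0, 1.0, 0.0]
ft_force: [0.1, -0.1, -1.3]
grip_width: 40.6
```

{"method": "carry_out", "body": {
  "motion": [
    {"delta_pos": [0, 0, -0.003], "twist": [0, 0, 0], "fingers": 0.036},
    {"delta_pos": [0, 0, -0.005], "twist": [0, 0, 0], "fingers": 0.036},
    {"delta_pos": [0, 0, -0.007], "twist": [0, 0, 0], "fingers": 0.036},
    {"delta_pos": [0, 0, -0.009], "twist": [0, 0, 0], "fingers": 0.036},
    {"delta_pos": [0, 0, -0.009], "twist": [0, 0, 0], "fingers": 0.036},
    {"delta_pos": [0, 0, -0.009], "twist": [0, 0, 0], "fingers": 0.036}
  ]
}}

```text
t: 35.08
tcp_pos: [542.6, 396.0, 84.9]
eef_rot: [-0.0, -0.0, 1.0, -0.0]
ft_force: [-0.9, -0.3, -1.4]
grip_width: 40.5
```

```bash
python3 -c "
from h import *
snap('side','d24')
im=load('d24')[0]; cv2.imwrite('pics/d24c.png',cv2.resize(im[180:330,120:340],None,fx=3.6,fy=3.6,interpolation=cv2.INTER_CUBIC))"
```

```text
d24 t 35.12 tcp [542.6 396.   84.8] yaw jaw deg 90.0 w 40.4 f [-0.6 -0.4 -1.4]
```

View pics/d24c.png

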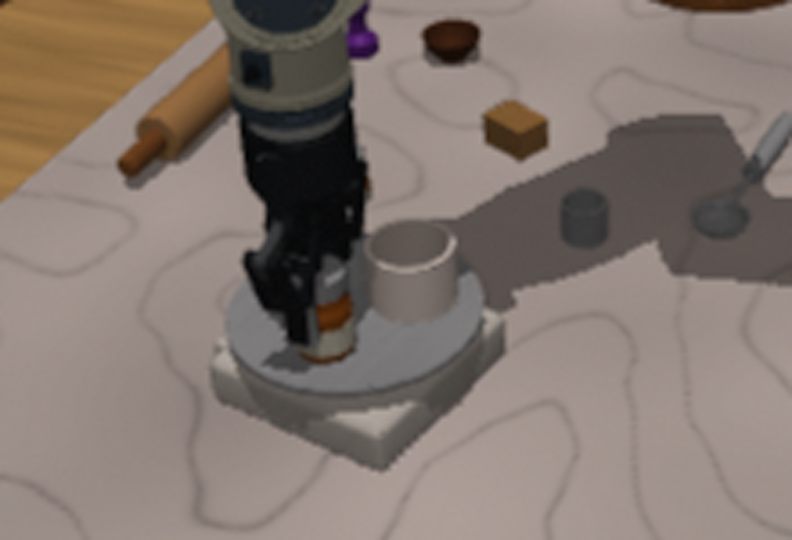

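{"method": "carry_out", "body": {
  "motion": [
    {"delta_pos": [0, 0, -0.0015], "twist": [0, 0, 0], "fingers": 0.036},
    {"delta_pos": [0, 0, -0.003], "twist": [0, 0, 0], "fingers": 0.036},
    {"delta_pos": [0, 0, -0.003], "twist": [0, 0, 0], "fingers": 0.036},
    {"delta_pos": [0, 0, -0.003], "twist": [0, 0, 0], "fingers": 0.036}
  ]
}}

```text
t: 35.62
tcp_pos: [542.6, 396.0, 81.9]
eef_rot: [0.0, -0.0, 1.0, 0.0]
ft_force: [-1.0, -0.1, 0.8]
grip_width: 40.6
```

```bash
python3 - <<'E'
from h import *
snap('side','d25'); 
for i in range(6): imaging.snapshot('side'); print(np.round(robot.get_obs()['ft_force'],1),end=' ')
im=load('d25')[0]; cv2.imwrite('pics/d25c.png',cv2.resize(im[180:330,120:340],None,fx=3.6,fy=3.6,interpolation=cv2.INTER_CUBIC))
E
```

```text
d25 t 35.67 tcp [542.7 396.   81.9] yaw jaw deg 90.0 w 40.2 f [-0.7 -0.3  0.1]
[-1.   0.5  0.9] [-0.8 -0.3  0.6] [-0.1  0.9  0.5] [-0.   0.1  0.4] [ 1.   0.5 -0.2] [-0.7 -0.5  0.1]
```

View pics/d25c.png

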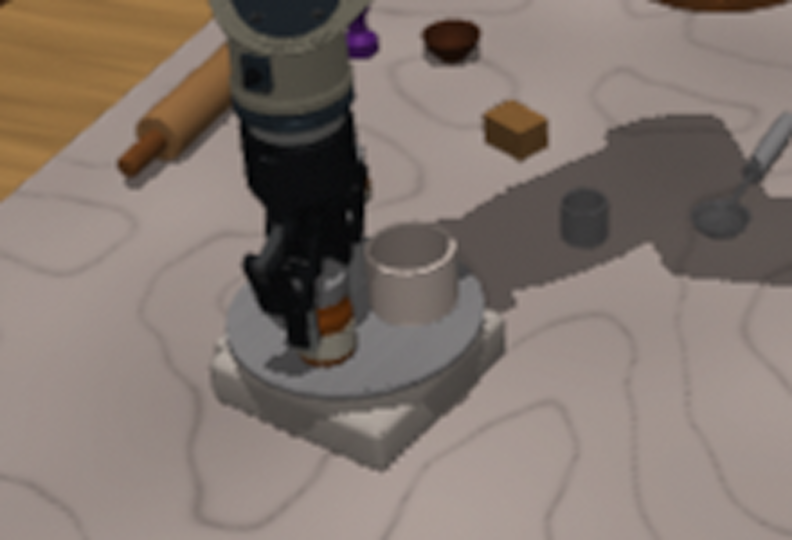

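The load is carried by the pan, with fz about +0.4 N. Release and retreat.

{"method": "carry_out", "body": {
  "motion": [
    {"delta_pos": [0, 0, 0], "twist": [0, 0, 0], "fingers": 0.046},
    {"delta_pos": [0, 0, 0], "twist": [0, 0, 0], "fingers": 0.054},
    {"delta_pos": [0, 0, 0], "twist": [0, 0, 0], "fingers": 0.056},
    {"delta_pos": [0, 0, 0], "twist": [0, 0, 0], "fingers": 0.056},
    {"delta_pos": [0, 0, 0.02], "twist": [0, 0, 0], "fingers": 0.056},
    {"delta_pos": [0, 0, 0.06], "twist": [0, 0, 0], "fingers": 0.056},
    {"delta_pos": [0, 0, 0.12], "twist": [0, 0, 0], "fingers": 0.056},
    {"delta_pos": [0, 0, 0.18], "twist": [0, 0, 0], "fingers": 0.056}
  ]
}}

```text
t: 36.98
tcp_pos: [542.5, 395.9, 265.0]
eef_rot: [0.0, -0.0, 1.0, 0.0]
ft_force: [-0.4, 1.5, 0.6]
grip_width: 55.9
```

{"method": "carry_out", "body": {
  "motion": [
    {"delta_pos": [-0.03, -0.03, 0], "twist": [0, 0, 0], "fingers": 0.06},
    {"delta_pos": [-0.05, -0.08, 0.03], "twist": [0, 0, 0], "fingers": 0.06},
    {"delta_pos": [-0.05, -0.13, 0.06], "twist": [0, 0, 0], "fingers": 0.06},
    {"delta_pos": [-0.05, -0.16, 0.08], "twist": [0, 0, 0], "fingers": 0.06},
    {"delta_pos": [-0.05, -0.16, 0.08], "twist": [0, 0, 0], "fingers": 0.06},
    {"delta_pos": [-0.05, -0.16, 0.08], "twist": [0, 0, 0], "fingers": 0.06}
  ]
}}

```text
t: 37.72
tcp_pos: [492.5, 236.3, 342.3]
eef_rot: [0.0, 0.0, 1.0, 0.0]
ft_force: [-0.1, 1.0, -0.6]
grip_width: 60.0
```

```bash
python3 - <<'E'
from h import *
snap('wrist','w26'); snap('scene','s26'); snap('side','d26')
a=cv2.resize(load('s26')[0][150:310,90:490],None,fx=2,fy=2,interpolation=cv2.INTER_CUBIC)
b=cv2.resize(load('d26')[0][150:310,120:320],None,fx=1.7,fy=1.7,interpolation=cv2.INTER_CUBIC)
o=np.zeros((595,800,3),np.uint8); o[:320]=a; o[322:322+b.shape[0],:b.shape[1]]=b; cv2.imwrite('pics/m26.png',o)
E
```

```text
w26 t 37.77 tcp [492.3 236.5 341.7] yaw jaw deg 90.0 w 59.8 f [-0.2 -0.5 -1.2]
s26 t 37.83 tcp [492.2 236.7 341.3] yaw jaw deg 90.1 w 60.2 f [-0.4 -0.3  0.1]
d26 t 37.88 tcp [492.2 236.7 341.1] yaw jaw deg 90.1 w 60.0 f [-0.   0.  -0.3]
```

View pics/w26.png

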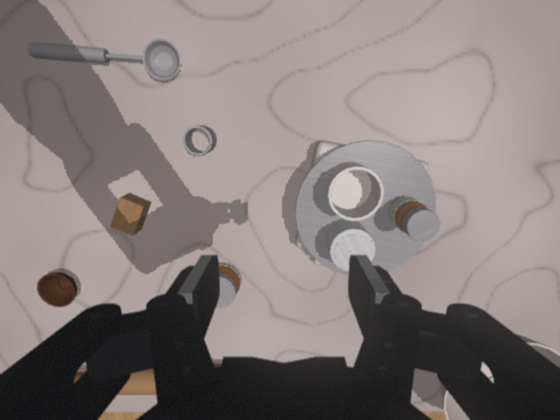

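View pics/m26.png

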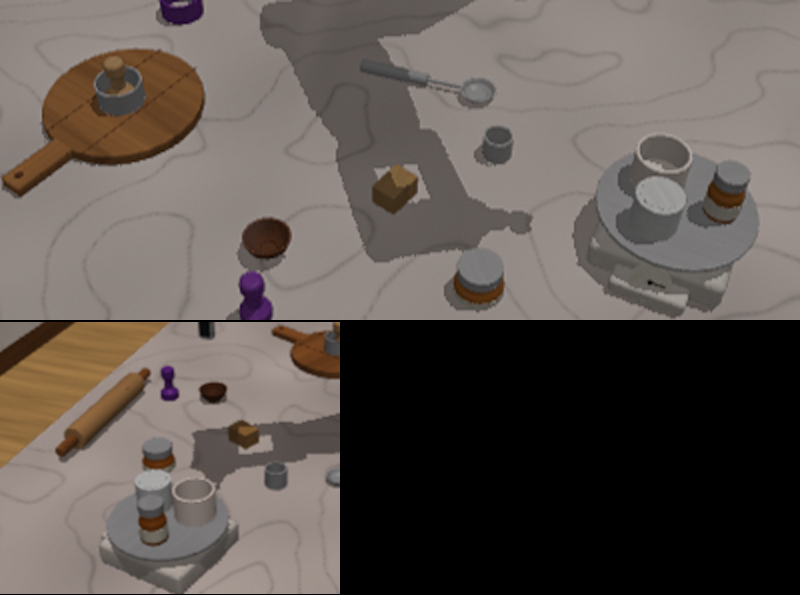

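All objects are upright. One last numeric check against the limits before handing in.

```bash
python3 - <<'E'
from h import *
c=load('w26')[1]; z=65
f=lambda p,z:np.round(onplane(c,p,z)[:2],1)
pan=(f((298,205),z)+f((438,205),z))/2; print("pan y",pan, "x", (f((367,141),z)+f((367,276),z))/2)
print("ram",f((355.5,192.5),z+48),"tin",f((353,250),z+50),"jar",f((423,223),z+68))
cs=load('s26')[1]; g=lambda p,z:np.round(onplane(cs,p,z)[:2],1)
q=lambda x,y:(x/2+90-.25,y/2+150-.25)
print("ring rim",g(q(119,83),53),"tamper head",g(q(114,67),84),"small ring",g(q(497,135),35),"shortjar",g(q(479,265),46))
E
```

```text
pan y [532.75 349.55] x [543.   348.95]
ram [505.4 321. ] tin [576.7 321.7] jar [536.4 395.2]
ring rim [ 496.6 -393.3] tamper head [ 499.2 -392.9] small ring [450.1 116.6] shortjar [673.2 134.5]
```

```bash
python3 -c "
from h import *
print(robot.get_obs()['t'], robot.hand_in())"
```

```text
the job is handed in; nothing more can be done
37.875 None
```

Both kits are made up, and I handed the job in at about 38 s of the 141 s allowed. No verdict was reported.

- **Tart kit:** the ring is flat on the board, about 2 mm from its centre. The tamper stands upright inside it, about 3 mm from the ring's centre.
- **Spice kit:** the ramekin, tin and tall jar stand upright on the pan, about 46, 43 and 48 mm from its centre. The limits are 66, 71 and 78 mm.
    - I lowered each one until the pan carried its weight before opening the fingers; no impact showed in the force readings.
    - The given weights imply the pan has sunk about 13 mm, but I did not measure this.
- **Left alone:** the small ring measured within about 1.5 mm and the short jar within about 4 mm of their first positions. Those are reading errors rather than movement, as the robot did not touch either. I did not touch the purple look-alikes either.

**Disagreements between measurements:** the wrist and scene cameras differed by about 6 mm in x for the board and the pan centre. The measured z at grasp also read about 3 mm above the commanded height, so I set heights from measured z and force. Both are well inside the tolerances.

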